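# Take the blade cassette out of the vegetable cutter

### The arm

A 7-joint arm with a two-finger parallel gripper is mounted at the origin on the work surface. World frame = base frame: x ahead of the robot, y to its left, z up, the work surface at z = 0. Lengths are in m, angles in rad, forces in N, time in s.
With the tool pointing down it reaches from about 0.425 to 0.875 m from the base axis. Payload 4.7 kg.
Tool frame: the origin (TCP) lies at the very end of the fingers, on their centre line; the grasp point (between the pads) lies 19 mm behind it; z points along the fingers, y is the line along which they close (so a half turn about z gives the same grasp; the last joint's range is limited). The gripper opens to 87 mm and grips with 3 to 60 N. Pads are 19 mm wide; open, the fingers measure 117 mm over their backs; the gripper's body (75 mm by 190 mm) begins 51 mm behind the grasp point.
Start: joints at [-1.265, 0.321, -0.07, 1.45, 0.023, 1.371, -0.057], TCP at [0.187, 0.623, 0.223] pointing down, gripper open.
Joint ranges: [-2.86, 2.86], [-0.3, 2.09], [-1.38, 1.24], [0.06, 2.45], [-1.56, 4.7], [0.09, 2.05], [-2.69, 2.69]. Speed limits (rad/s): [2.57, 2.57, 3.14, 3.14, 3.14, 3.14, 3.14].

### API

Orientations are given as a rotation vector (axis times angle).
In Python, from bench import ctrl, vision gives the robot as it stands.
- The arm moves only by the tool jog_arm, never from a script. Its argument "increments" is a list of rows, each an object of numbers: "tx", "ty", "tz": the shift along the tool's x, y, z in mm; "wx", "wy", "wz": the turn, a rotation vector about the tool's x, y, z in rad; "gripper": the opening, from 0 (shut) to 1 (fully open). In form: [{"tx": .., "ty": .., "tz": .., "wx": .., "wy": .., "wz": .., "gripper": ..}, ...]. A call has exactly 5 rows; each row is the pose to reach, as a shift and turn from the pose commanded when the call began, along the tool's axes at that moment; what a row does not reach only later rows make up. A row lasts 1/12 s, in which the tool goes at most 41.7 mm and 7.16 degrees, less where a joint would pass 70% of its speed; a pose out of reach is approached as far as the arm can. A call with a gripper value outside its range is refused whole. The fingers move at their own pace and stop on an object; "grip_force" is the grip in N (left out, the last holds). Time passes only in rows, so rows that repeat a pose let the fingers close, or fill a call up. It gives the time, the measured TCP pose, the force, the opening and the grip force at its end, in the units of the state.
- ctrl.get_state(): the state, without advancing time (a new reading comes with each control period).
- vision.get_image(name): name is "scene" or "top" or "wrist"; returns a dict with "color" (384x512x3 uint8, blue, green, red), "fx", "fy", "cx", "cy" (pixels), "extrinsics" (4x4, takes a point from world to camera coordinates). Camera axes: x right, y down, z forward; pixel columns grow to the right and rows downward; lengths in m; the calibration is good to about 2 mm. A picture is of the moment at which its call begins. There is no depth.
- ctrl.close_job(): hands the job in; it is judged then, once.
Trained networks look in the newest picture that a camera, given by its name, has taken for a name from the list of things; names that differ only in an ending like _2 or _b are one class to them, and where a whole thing is asked for, a point or a joint stands for the part that bears it (a point fixed in the world has none). Each returns a list of dicts, best first, with "conf" (0 to 1); they miss things now and then, are a little off and sometimes report something else, mostly with a low value. They report only what shows in the picture. A call takes as long as a camera call. They do not tell look-alikes from the thing itself.
- vision.spot_in(camera, thing): "bbox" ([left, top, right, bottom] in pixels, round what is visible of it).
The state is a dict: "time": time; "joint_positions": joint angles; "qd": joint speeds; "joint_torque": joint torques, N m; "position": TCP position; "tool_rot": TCP orientation; "ft_force": force on the tool from outside, world axes, zero at the start; "torque": the same for the moment, N m; "grip_width": opening from 0.0 (shut) to 1.0 (fully open); "grip_force": force on a finger pad.
Only numpy, scipy, OpenCV 4.12 (cv2) and the standard library are available. Lean on these libraries where they do the work, as an engineer would, in place of code of your own. Each camera call takes 0.05 s, during which the arm holds its last target. There are 200 camera calls.

### The job

Free the blade cassette of the vegetable cutter: its black hold-down knob has a left-hand thread, so turn it clockwise (seen from above) until it comes up against its stop, feeling for the stop and not forcing it. Then draw the cassette forward by its tab from under the raised plate, without wrenching it against the plate, and set it down gently, flat and upright inside the white tray; leave everything else alone.

Things in the scene. Friction and masses are not known exactly. Their poses are not given: they have to be found in the camera images.
- cutter: low grey metal vegetable cutter, fixed to the counter. Origin at counter height, 20 mm in front (-x) of the middle of its 300 (x) by 180 mm (y) footprint; x points to its rear (away from the robot within 0.3 rad). Flat deck 70 mm up, with 10 mm high rails along x beside the cassette (1.5 mm play each side) at x = -75 to 25 mm, and a motor cover 25 mm high at x = 125 to 170 mm.
- knob_grip (a point): grip point on the upright axis of the black knob, 60 mm behind the cutter's origin: a bar 44 long (point x), 14 thick (y), 34 mm tall, on a disc 48 mm wide; the point is 23 mm above the disc, 11 below the bar's top. Any yaw at the start. Left-hand thread: clockwise from above loosens and lifts knob and plate 10 mm a turn. Its stop is 0.6 to 0.8 turn away: felt, as torque climbs and turning ends.
- shaft (a joint): elastic twist of the shaft under the knob, rad: torque on the knob divided by 6 N m/rad, positive clockwise from above. 0 when nothing turns the knob, about 0.03 (0.2 N m) while it turns, more against the stop; beyond 0.17 either way (1.0 N m) the shaft is overloaded.
- tab (a point): grip point of the cassette's upright white tab, 12 thick (point x) by 40 mm wide (y); tab top 12 mm above, cassette underside 36 mm below. Loose cassette, 0.18 to 0.35 kg: white frame 110 (x) by 80 (y) by 12 mm with steel blade grid, lying on the deck, axes as the cutter's, its middle 35 mm behind the tab (+x). Slide it 30 mm or more forward (cutter's -x) along the deck before lifting.
- frame_mid (a point): middle of the cassette's frame, half-way up its 12 mm height (6 mm above its underside), 35 mm behind the tab; axes as tab
- tray: open white plastic tray fixed on the counter, 250 mm (x) by 180 mm (y), 30 mm high, walls and floor 5 mm thick; origin under its centre at counter height. It stands to the left or the right of the cutter.
- mug: white mug, 90 mm tall, a bystander at the side, to be left alone
- food_box: clear food box with yellow lid, 160 x 120 x 77 mm, a bystander at the side, to be left alone
- carton: small cardboard carton, 120 x 100 x 90 mm, a bystander at the side, to be left alone
- spatula: kitchen spatula lying at the side, a bystander to be left alone
- plate: steel hold-down plate, 85 (x) by 70 (y) by 6 mm, level around the shaft under the knob; origin at the middle of its front edge, on the underside; axes as the cutter's. It covers the rear 25 mm of the cassette. A lip under it hangs 3 to 5 mm into the cassette's window, 3 mm in front of its rear bar, and holds it until the knob is loosened (plate lift in all about 6 to 8 mm).
Not all that is in view belongs to the job. Of the things that look like the part that bears tab, the largest one is meant.

How it is judged:
By the outcome, as a careful person would: the job done as asked, in the order asked, and still so for the second after the job is handed in, with the robot touching nothing.
It also fails if it takes over 72 s, if anything falls off the work surface, if the arm or the gripper's body presses on something with over 40 N, if the wrist force passes 120 N, or if a joint passes its speed limit or range.

## Working session

There is one attempt and no reset: what is moved stays moved. The work goes in short steps, Python scripts to look and compute and a tool call to move; the robot and the scene stay as the last step left them, time stands still between calls to the robot, and variables do not carry over. Pictures are saved under pics/ and viewed, at most 10 in all, crops included, and the job is handed in when it is done.

Besides the shell and the picture viewer there is one more tool, called after "Emit:" in YAML: its name, and indented under it one key for each argument. jog_arm: Moves the arm, as the interface text tells. Its arguments: {"type":"object","properties":{"increments":{"type":"array"},"grip_force":{"type":"number"}},"required":["increments"]}

```bash
ls; mkdir -p pics; cat > h.py <<'E'
import numpy as np, cv2
from bench import ctrl, vision
from scipy.spatial.transform import Rotation as R
def cam(n): return vision.get_image(n)
def ray(im,u,v):
    E=np.array(im["extrinsics"]); d=E[:3,:3].T@np.array([(u-im["cx"])/im["fx"],(v-im["cy"])/im["fy"],1]); c=-E[:3,:3].T@E[:3,3]; return c,d
def atz(im,u,v,z):
    c,d=ray(im,u,v); return c+d*(z-c[2])/d[2]
def proj(im,p):
    E=np.array(im["extrinsics"]); q=E[:3,:3]@np.asarray(p)+E[:3,3]; return np.array([q[0]/q[2]*im["fx"]+im["cx"],q[1]/q[2]*im["fy"]+im["cy"]])
def st():
    s=ctrl.get_state(); 
    for k in ("time","position","tool_rot","ft_force","torque","grip_width","grip_force","joint_positions"): print(k,np.round(s[k],3))
    return s
E
python3 - <<'E'
from h import *
s=st(); print(R.from_rotvec(s["tool_rot"]).as_matrix().round(3))
a=cam("top");b=cam("scene")
cv2.imwrite("pics/a.png",np.vstack([a["color"]]));cv2.imwrite("pics/b.png",b["color"])
for n,im in (("top",a),("scene",b)):
  print(n,ray(im,im["cx"],im["cy"]))
  for t in ("cutter","knob_grip","tab","tray","plate"):
    for d in vision.spot_in(n,t)[:3]: print(n,t,np.round(d["bbox"]),round(d["conf"],2))
E
```

```text
pics
time 0.0
position [0.187 0.622 0.221]
tool_rot [-4.570e-01 -3.108e+00  3.000e-03]
ft_force [-0.227  0.03  -0.661]
torque [ 0.026 -0.025  0.004]
grip_width 1.004
grip_force 0.0
joint_positions [-1.265  0.322 -0.07   1.452  0.023  1.371 -0.057]
[[-0.958  0.288 -0.   ]
 [ 0.288  0.958 -0.002]
 [-0.    -0.002 -1.   ]]
top (array([0.24458333, 0.01745201, 1.44673572]), array([ 0.18345499, -0.01646097, -0.98289028]))
top cutter [274. 119. 329. 207.] 0.7
top tab [290. 160. 314. 187.] 0.95
top tab [293. 214. 313. 242.] 0.76
top tab [250. 215. 270. 236.] 0.69
top tray [186. 137. 245. 208.] 0.81
top plate [291. 137. 310. 166.] 0.88
scene (array([ 1.07583366, -0.42823315,  1.01047362]), array([-0.51842298,  0.3612179 , -0.7750866 ]))
scene cutter [185. 204. 294. 318.] 0.61
scene cutter [108. 240. 142. 277.] 0.32
scene knob_grip [237. 244. 251. 264.] 0.57
scene tab [223. 178. 243. 202.] 0.75
scene tab [207. 219. 238. 257.] 0.57
scene tab [179. 199. 206. 222.] 0.52
scene tray [269. 171. 358. 243.] 0.56
scene tray [226. 238. 261. 270.] 0.52
scene plate [225. 239. 257. 272.] 0.68
```

View pics/a.png

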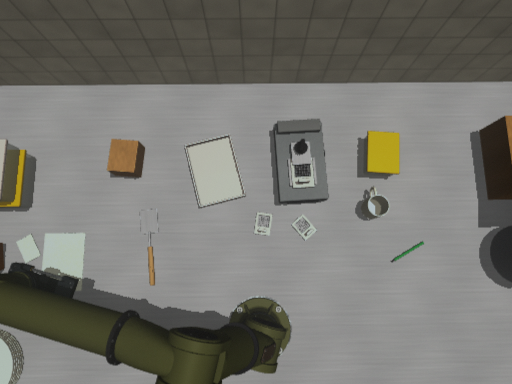

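View pics/b.png

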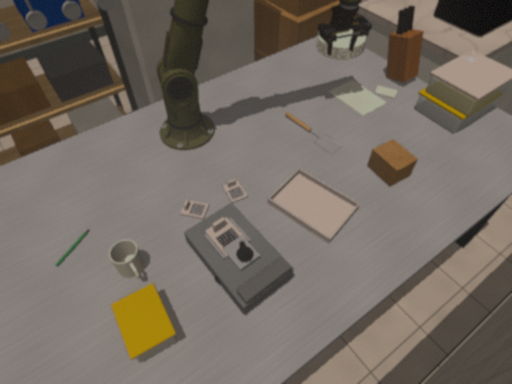

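The top view shows the cutter at columns 274–329, rows 119–207, with the knob near (301,147) and the cassette at (302,173). The tray is at (215,171) to the left, two smaller look-alikes sit in front at (263,224) and (304,227), and the mug and box are to the right. In the scene view the knob is at (244,252).

```bash
python3 - <<'E'
from h import *
a=cam("top");b=cam("scene")
for n,uv,z in (("frontL",(279,203),.07),("frontR",(328,200),.07),("knob",(301,147),.12),("cassfront",(303,187),.082),("rearR cover",(320,120),.095),("rearL",(277,122),.095),("lookA",(263,224),.01),("lookB",(304,227),.01)): print(n,atz(a,*uv,z).round(3))
for n,uv in (("trayTL",(187,145)),("TR",(230,137)),("BR",(244,198)),("BL",(201,207))): print(n,atz(a,*uv,.03).round(3))
print("knob scene",atz(b,244,252,.12))
w=cam("wrist"); s=ctrl.get_state(); E=np.array(w["extrinsics"]); T=np.eye(4);T[:3,:3]=R.from_rotvec(s["tool_rot"]).as_matrix();T[:3,3]=s["position"]
print((E@T).round(3), w["fx"],w["cx"],w["cy"])
E
```

```text
frontL [ 0.446 -0.079  0.07 ]
frontR [ 0.454 -0.258  0.07 ]
knob [ 0.641 -0.159  0.12 ]
cassfront [ 0.501 -0.166  0.082]
rearR cover [ 0.752 -0.237  0.095]
rearL [ 0.746 -0.077  0.095]
lookA [ 0.376 -0.021  0.01 ]
lookB [ 0.362 -0.174  0.01 ]
trayTL [0.68  0.266 0.03 ]
TR [0.711 0.101 0.03 ]
BR [0.472 0.049 0.03 ]
BL [0.44  0.209 0.03 ]
knob scene [ 0.65287554 -0.16572481  0.12      ]
[[-0.     1.    -0.    -0.002]
 [-0.962 -0.    -0.271  0.028]
 [-0.271  0.     0.962  0.177]
 [ 0.     0.     0.     1.   ]] 315.269028954767 257.2939836407236 197.01845065152142
```

Emit:
jog_arm:
  increments:
    - {"tx": -34,"ty": -20,"tz": -8,"wz": -0.05}
    - {"tx": -68,"ty": -40,"tz": -16,"wz": -0.1}
    - {"tx": -102,"ty": -60,"tz": -24,"wz": -0.15}
    - {"tx": -136,"ty": -80,"tz": -32,"wz": -0.2}
    - {"tx": -170,"ty": -100,"tz": -40,"wz": -0.25}

```text
validation failed for argument at $.in...
```

Emit:
jog_arm:
  increments:
    - {"tx": -34,"ty": -20,"tz": -8,"wx": 0,"wy": 0,"wz": -0.05,"gripper": 1}
    - {"tx": -68,"ty": -40,"tz": -16,"wx": 0,"wy": 0,"wz": -0.1,"gripper": 1}
    - {"tx": -102,"ty": -60,"tz": -24,"wx": 0,"wy": 0,"wz": -0.15,"gripper": 1}
    - {"tx": -136,"ty": -80,"tz": -32,"wx": 0,"wy": 0,"wz": -0.2,"gripper": 1}
    - {"tx": -170,"ty": -100,"tz": -40,"wx": 0,"wy": 0,"wz": -0.25,"gripper": 1}

```text
time: 1.17
position: [0.3221, 0.4764, 0.2632]
tool_rot: [0.061, 3.141, 0.001]
ft_force: [0.6, 0.9, -0.1]
grip_width: 1.005
grip_force: 0.0
```

Emit:
jog_arm:
  increments:
    - {"tx": -27,"ty": -31,"tz": -5,"wx": 0,"wy": 0,"wz": -0.01,"gripper": 1}
    - {"tx": -54,"ty": -62,"tz": -10,"wx": 0,"wy": 0,"wz": -0.02,"gripper": 1}
    - {"tx": -81,"ty": -93,"tz": -15,"wx": 0,"wy": 0,"wz": -0.03,"gripper": 1}
    - {"tx": -108,"ty": -124,"tz": -20,"wx": 0,"wy": 0,"wz": -0.04,"gripper": 1}
    - {"tx": -136,"ty": -155,"tz": -25,"wx": 0,"wy": 0,"wz": -0.06,"gripper": 1}

```text
time: 1.58
position: [0.4511, 0.3159, 0.2882]
tool_rot: [-0.03, 3.141, 0.001]
ft_force: [1.1, 0.6, 0.2]
grip_width: 1.0
grip_force: 0.0
```

Emit:
jog_arm:
  increments:
    - {"tx": -8,"ty": -40,"tz": -5,"wx": 0,"wy": 0,"wz": 0,"gripper": 1}
    - {"tx": -16,"ty": -80,"tz": -10,"wx": 0,"wy": 0,"wz": 0,"gripper": 1}
    - {"tx": -24,"ty": -120,"tz": -15,"wx": 0,"wy": 0,"wz": 0,"gripper": 1}
    - {"tx": -32,"ty": -160,"tz": -20,"wx": 0,"wy": 0,"wz": 0,"gripper": 1}
    - {"tx": -40,"ty": -200,"tz": -25,"wx": 0,"wy": 0,"wz": 0,"gripper": 1}

```text
time: 2.0
position: [0.4939, 0.1163, 0.3131]
tool_rot: [-0.029, 3.141, 0.001]
ft_force: [1.7, 1.0, -0.8]
grip_width: 1.002
grip_force: 0.0
```

Emit:
jog_arm:
  increments:
    - {"tx": -10,"ty": -40,"tz": 0,"wx": 0,"wy": 0,"wz": 0,"gripper": 1}
    - {"tx": -20,"ty": -80,"tz": 0,"wx": 0,"wy": 0,"wz": 0,"gripper": 1}
    - {"tx": -30,"ty": -120,"tz": 0,"wx": 0,"wy": 0,"wz": 0,"gripper": 1}
    - {"tx": -40,"ty": -160,"tz": 0,"wx": 0,"wy": 0,"wz": 0,"gripper": 1}
    - {"tx": -50,"ty": -200,"tz": 0,"wx": 0,"wy": 0,"wz": 0,"gripper": 1}

```text
time: 2.42
position: [0.5476, -0.0826, 0.3131]
tool_rot: [-0.029, 3.14, 0.001]
ft_force: [0.7, 0.6, 0.0]
grip_width: 1.002
grip_force: 0.0
```

Emit:
jog_arm:
  increments:
    - {"tx": -5,"ty": -40,"tz": 0,"wx": 0,"wy": 0,"wz": 0,"gripper": 1}
    - {"tx": -9,"ty": -75,"tz": 0,"wx": 0,"wy": 0,"wz": 0,"gripper": 1}
    - {"tx": -9,"ty": -75,"tz": 0,"wx": 0,"wy": 0,"wz": 0,"gripper": 1}
    - {"tx": -9,"ty": -75,"tz": 0,"wx": 0,"wy": 0,"wz": 0,"gripper": 1}
    - {"tx": -9,"ty": -75,"tz": 0,"wx": 0,"wy": 0,"wz": 0,"gripper": 1}

```text
time: 2.83
position: [0.5579, -0.1546, 0.3124]
tool_rot: [0.029, -3.141, -0.002]
ft_force: [-0.9, 0.3, 0.1]
grip_width: 0.997
grip_force: 0.0
```

```bash
python3 - <<'E'
from h import *
st(); w=cam("wrist"); cv2.imwrite("pics/w1.png",w["color"])
for t in ("knob_grip","tab","plate","frame_mid"):
    for d in vision.spot_in("wrist",t)[:3]: print(t,np.round(d["bbox"]),round(d["conf"],2))
E
```

```text
time 2.833
position [ 0.558 -0.155  0.312]
tool_rot [ 2.900e-02 -3.141e+00 -2.000e-03]
ft_force [-0.906  0.308  0.061]
torque [0.112 0.006 0.001]
grip_width 0.997
grip_force 0.0
joint_positions [-0.315  0.152  0.616  1.509 -0.088  1.509  1.89 ]
knob_grip [234. 222. 270. 262.] 0.75
tab [210.   0. 281.  57.] 0.79
tab [331.   1. 391.  70.] 0.71
tab [214. 122. 280. 210.] 0.57
plate [223. 192. 280. 263.] 0.8
frame_mid [211.   0. 277.  56.] 0.86
frame_mid [333.   0. 392.  63.] 0.64
frame_mid [215. 123. 279. 211.] 0.61
```

View pics/w1.png

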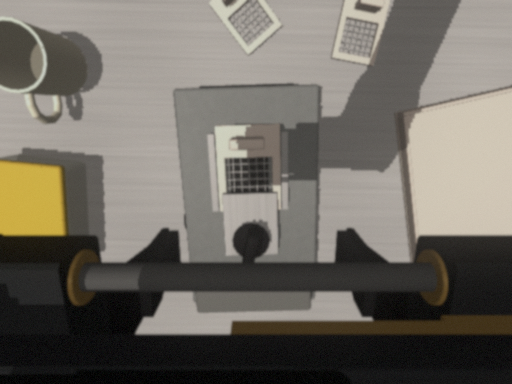

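The wrist view shows the cutter centred, with the cassette at columns 215–280, rows 123–210, and the plate below it. The knob disc is at about (251,240), and its bar seems to run toward the gripper and slightly right. I'll enlarge it.

```bash
python3 - <<'E'
from h import *
im=cv2.imread("pics/w1.png")[110:275,180:330]
cv2.imwrite("pics/w1c.png",cv2.convertScaleAbs(cv2.resize(im,(545,600),interpolation=cv2.INTER_CUBIC),alpha=1.7,beta=25))
w=cam("wrist")
for n,uv,z in (("knobdisc",(251,240),.09),("cutFL",(176,90),.07),("cutFR",(320,86),.07),("cassL",(215,124),.082),("cassR",(280,124),.082),("tab",(247,143),.105),("plateL",(224,194),.088),("plateR",(277,194),.088)): print(n,atz(w,*uv,z).round(4))
E
```

```text
knobdisc [ 0.6515 -0.1583  0.09  ]
cutFL [ 0.4646 -0.253   0.07  ]
cutFR [ 0.4564 -0.0779  0.07  ]
cassL [ 0.5035 -0.2045  0.082 ]
cassR [ 0.5018 -0.1255  0.082 ]
tab [ 0.5231 -0.1647  0.105 ]
plateL [ 0.5898 -0.1937  0.088 ]
plateR [ 0.5885 -0.1262  0.088 ]
```

View pics/w1c.png

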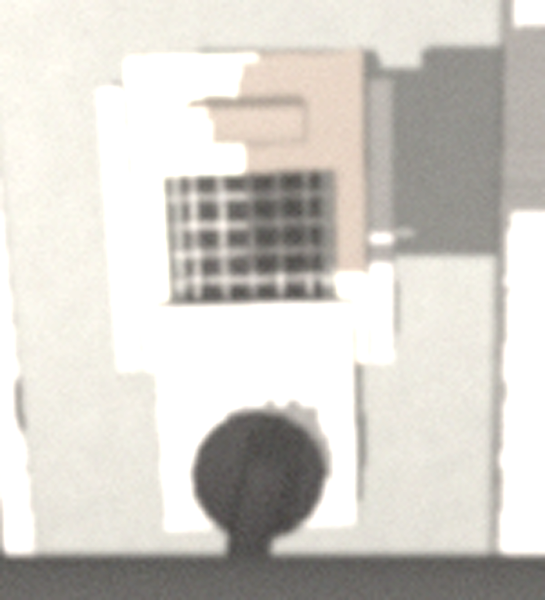

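Emit:
jog_arm:
  increments:
    - {"tx": -35,"ty": 0,"tz": 0,"wx": 0,"wy": 0,"wz": 0,"gripper": 1}
    - {"tx": -70,"ty": -3,"tz": 10,"wx": 0,"wy": 0,"wz": 0,"gripper": 1}
    - {"tx": -85,"ty": -3,"tz": 20,"wx": 0,"wy": 0,"wz": 0,"gripper": 1}
    - {"tx": -85,"ty": -3,"tz": 20,"wx": 0,"wy": 0,"wz": 0,"gripper": 1}
    - {"tx": -85,"ty": -3,"tz": 20,"wx": 0,"wy": 0,"wz": 0,"gripper": 1}

```text
time: 3.55
position: [0.6429, -0.156, 0.291]
tool_rot: [0.031, -3.138, 0.0]
ft_force: [-0.7, 0.0, 0.3]
grip_width: 1.002
grip_force: 0.0
```

```bash
python3 - <<'E'
from h import *
st(); w=cam("wrist"); im=w["color"]
for d in vision.spot_in("wrist","knob_grip")[:3]: print(np.round(d["bbox"]),d["conf"])
cv2.imwrite("pics/w2.png",np.hstack([cv2.convertScaleAbs(cv2.resize(im[90:290,180:330],(450,600)),alpha=3.5)]))
E
```

```text
time 3.55
position [ 0.643 -0.156  0.291]
tool_rot [ 0.031 -3.138  0.   ]
ft_force [-0.716  0.044  0.282]
torque [0.004 0.02  0.002]
grip_width 1.002
grip_force 0.0
joint_positions [-0.252  0.364  0.615  1.328 -0.206  1.517  1.933]
```

View pics/w2.png

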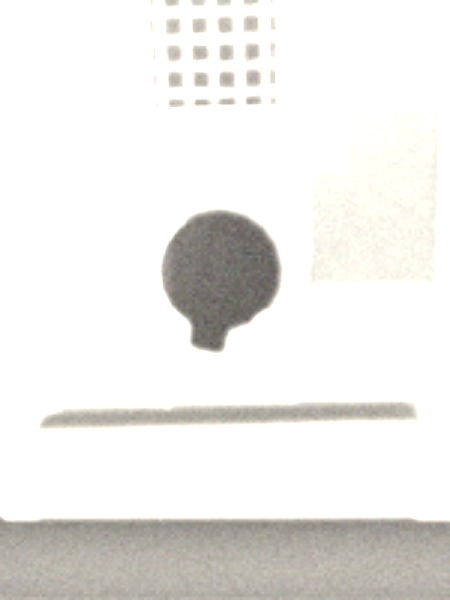

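The disc is centred at about (253.7,179.5) px. The bar's far end shows at (249.3,206), leaning left, so it lies roughly 0.16 rad off the camera's vertical.

```bash
python3 - <<'E'
from h import *
w=cam("wrist")
g=cv2.cvtColor(w["color"],cv2.COLOR_BGR2GRAY)
m=(g[150:215,220:290]<45).astype(np.uint8)
n,l,s,c=cv2.connectedComponentsWithStats(m); i=1+np.argmax(s[1:,4]); print(s[i],c[i]+[220,150])
for r in range(s[i][1],s[i][1]+s[i][3]):
    x=np.where(l[r]==i)[0]; print(r+150,x.min()+220,x.max()+220,end=' ; ')
print()
for z in (.092,.096,.1): print("disc",z,atz(w,253.7,179.5,z).round(4))
for z in (.126,.130,.134): print("bar end",z,atz(w,249.3,206.5,z).round(4), atz(w,244.2,204.8,z).round(4),atz(w,254,206.8,z).round(4))
E
```

```text
[  16   11   38   45 1217] [253.88414133 180.66064092]
161 249 259 ; 162 246 262 ; 163 244 263 ; 164 242 265 ; 165 242 266 ; 166 241 267 ; 167 240 268 ; 168 240 269 ; 169 239 270 ; 170 238 270 ; 171 238 271 ; 172 237 271 ; 173 237 272 ; 174 236 272 ; 175 236 272 ; 176 236 272 ; 177 236 273 ; 178 236 273 ; 179 236 273 ; 180 236 273 ; 181 236 273 ; 182 236 273 ; 183 236 272 ; 184 236 272 ; 185 236 272 ; 186 237 272 ; 187 237 271 ; 188 238 271 ; 189 238 270 ; 190 239 270 ; 191 239 268 ; 192 240 267 ; 193 241 266 ; 194 242 265 ; 195 244 264 ; 196 245 263 ; 197 246 260 ; 198 246 257 ; 199 246 256 ; 200 245 255 ; 201 245 255 ; 202 245 255 ; 203 246 255 ; 204 246 254 ; 205 249 254 ; 
disc 0.092 [ 0.6492 -0.1596  0.092 ]
disc 0.096 [ 0.6483 -0.1596  0.096 ]
disc 0.1 [ 0.6474 -0.1595  0.1   ]
bar end 0.126 [ 0.6719 -0.1637  0.126 ] [ 0.6701 -0.1693  0.126 ] [ 0.6722 -0.1586  0.126 ]
bar end 0.13 [ 0.6707 -0.1636  0.13  ] [ 0.6688 -0.1692  0.13  ] [ 0.6709 -0.1585  0.13  ]
bar end 0.134 [ 0.6694 -0.1635  0.134 ] [ 0.6676 -0.169   0.134 ] [ 0.6696 -0.1585  0.134 ]
```

Emit:
jog_arm:
  increments:
    - {"tx": -6,"ty": -3.5,"tz": 35,"wx": 0,"wy": 0,"wz": 0.1,"gripper": 1}
    - {"tx": -6,"ty": -3.5,"tz": 70,"wx": 0,"wy": 0,"wz": 0.2,"gripper": 1}
    - {"tx": -6,"ty": -3.5,"tz": 105,"wx": 0,"wy": 0,"wz": 0.2,"gripper": 1}
    - {"tx": -6,"ty": -3.5,"tz": 140,"wx": 0,"wy": 0,"wz": 0.2,"gripper": 1}
    - {"tx": -6,"ty": -3.5,"tz": 140,"wx": 0,"wy": 0,"wz": 0.2,"gripper": 1}

```text
time: 4.12
position: [0.6442, -0.1587, 0.1462]
tool_rot: [-0.285, -3.118, -0.003]
ft_force: [-1.2, 1.0, -1.7]
grip_width: 0.996
grip_force: 0.0
```

```bash
python3 - <<'E'
from h import *
s=st(); w=cam("wrist"); im=w["color"]; 
p=np.array(s["position"]); print(proj(w,p), proj(w,p-[0,0,.05]))
cv2.imwrite("pics/w3.png",cv2.convertScaleAbs(cv2.resize(im[100:384,100:412],(659,600)),alpha=2))
E
```

```text
time 4.117
position [ 0.644 -0.159  0.146]
tool_rot [-2.850e-01 -3.118e+00 -3.000e-03]
ft_force [-1.159  0.968 -1.667]
torque [ 0.068  0.046 -0.005]
grip_width 0.996
grip_force 0.0
joint_positions [-0.261  0.45   0.618  1.521 -0.267  1.268  1.782]
[254.31317156 246.48490599] [254.87590338 217.60343278]
```

View pics/w3.png

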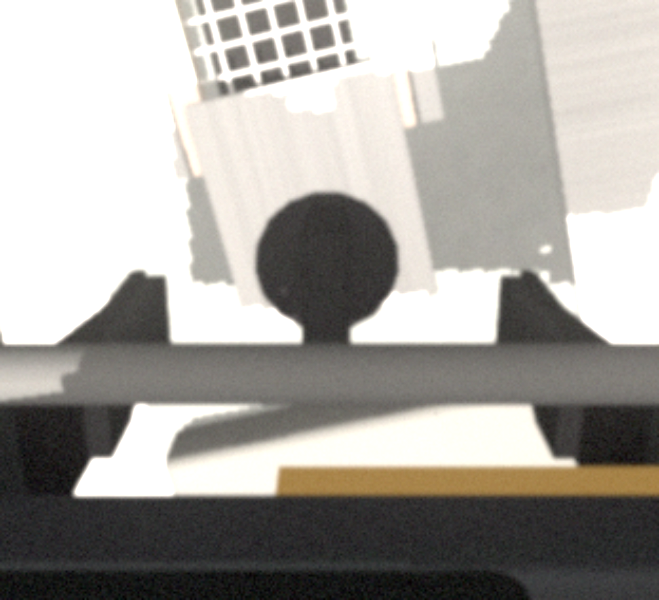

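Emit:
jog_arm:
  increments:
    - {"tx": 0,"ty": 0,"tz": 15,"wx": 0,"wy": 0,"wz": 0,"gripper": 1}
    - {"tx": 0,"ty": 0,"tz": 30,"wx": 0,"wy": 0,"wz": 0,"gripper": 1}
    - {"tx": 0,"ty": 0,"tz": 38,"wx": 0,"wy": 0,"wz": 0,"gripper": 1}
    - {"tx": 0,"ty": 0,"tz": 38,"wx": 0,"wy": 0,"wz": 0,"gripper": 1}
    - {"tx": 0,"ty": 0,"tz": 38,"wx": 0,"wy": 0,"wz": 0,"gripper": 1}

```text
time: 4.58
position: [0.6498, -0.1606, 0.1166]
tool_rot: [0.285, 3.126, 0.0]
ft_force: [-0.1, 0.1, -0.6]
grip_width: 1.002
grip_force: 0.0
```

Emit:
jog_arm:
  increments:
    - {"tx": 1,"ty": 0.5,"tz": 5,"wx": 0,"wy": 0,"wz": 0,"gripper": 1}
    - {"tx": 1,"ty": 0.5,"tz": 8,"wx": 0,"wy": 0,"wz": 0,"gripper": 1}
    - {"tx": 1,"ty": 0.5,"tz": 10,"wx": 0,"wy": 0,"wz": 0,"gripper": 1}
    - {"tx": 1,"ty": 0.5,"tz": 10,"wx": 0,"wy": 0,"wz": 0,"gripper": 0.6}
    - {"tx": 1,"ty": 0.5,"tz": 10,"wx": 0,"wy": 0,"wz": 0,"gripper": 0.3}
  grip_force: 20

```text
time: 5.0
position: [0.648, -0.1596, 0.1045]
tool_rot: [-0.285, -3.128, -0.0]
ft_force: [-0.2, -0.3, -0.4]
grip_width: 0.92
grip_force: 0.0
```

Emit:
jog_arm:
  increments:
    - {"tx": 0,"ty": 0,"tz": 0,"wx": 0,"wy": 0,"wz": 0,"gripper": 0.25}
    - {"tx": 0,"ty": 0,"tz": 0,"wx": 0,"wy": 0,"wz": 0,"gripper": 0.2}
    - {"tx": 0,"ty": 0,"tz": 0,"wx": 0,"wy": 0,"wz": 0,"gripper": 0}
    - {"tx": 0,"ty": 0,"tz": 0,"wx": 0,"wy": 0,"wz": 0,"gripper": 0}
    - {"tx": 0,"ty": 0,"tz": 0,"wx": 0,"wy": 0,"wz": 0,"gripper": 0}

```text
time: 5.42
position: [0.6481, -0.1597, 0.1046]
tool_rot: [0.285, 3.129, 0.0]
ft_force: [0.7, 1.0, 0.0]
grip_width: 0.557
grip_force: 0.0
```

Emit:
jog_arm:
  increments:
    - {"tx": 0,"ty": 0,"tz": 0,"wx": 0,"wy": 0,"wz": 0,"gripper": 0}
    - {"tx": 0,"ty": 0,"tz": 0,"wx": 0,"wy": 0,"wz": 0,"gripper": 0}
    - {"tx": 0,"ty": 0,"tz": 0,"wx": 0,"wy": 0,"wz": 0,"gripper": 0}
    - {"tx": 0,"ty": 0,"tz": 0,"wx": 0,"wy": 0,"wz": 0,"gripper": 0}
    - {"tx": 0,"ty": 0,"tz": 0,"wx": 0,"wy": 0,"wz": 0,"gripper": 0}

```text
time: 5.83
position: [0.6479, -0.1605, 0.1045]
tool_rot: [-0.285, -3.129, 0.002]
ft_force: [-1.3, -6.4, 0.0]
grip_width: 0.175
grip_force: 4.1
```

Emit:
jog_arm:
  increments:
    - {"tx": 0,"ty": 0,"tz": 0,"wx": 0,"wy": 0,"wz": 0,"gripper": 0}
    - {"tx": 0,"ty": 0,"tz": 0,"wx": 0,"wy": 0,"wz": 0,"gripper": 0}
    - {"tx": 0,"ty": 0,"tz": 0,"wx": 0,"wy": 0,"wz": 0,"gripper": 0}
    - {"tx": 0,"ty": 0,"tz": 0,"wx": 0,"wy": 0,"wz": 0,"gripper": 0}
    - {"tx": 0,"ty": 0,"tz": 0,"wx": 0,"wy": 0,"wz": 0,"gripper": 0}

```text
time: 6.25
position: [0.6478, -0.1611, 0.1046]
tool_rot: [0.287, 3.128, -0.003]
ft_force: [-0.6, -5.6, -0.6]
grip_width: 0.154
grip_force: 20.0
```

```bash
python3 -c "
from h import *
st()"
```

```text
time 6.25
position [ 0.648 -0.161  0.105]
tool_rot [ 2.870e-01  3.128e+00 -3.000e-03]
ft_force [-0.631 -5.58  -0.593]
torque [-1.181  0.062 -0.026]
grip_width 0.154
grip_force 20.0
joint_positions [-0.252  0.485  0.606  1.563 -0.289  1.185  1.798]
```

Emit:
jog_arm:
  increments:
    - {"tx": 0,"ty": -1.5,"tz": 0,"wx": 0,"wy": 0,"wz": 0,"gripper": 0}
    - {"tx": 0,"ty": -1.5,"tz": 0,"wx": 0,"wy": 0,"wz": 0.05,"gripper": 0}
    - {"tx": 0,"ty": -1.5,"tz": -0.2,"wx": 0,"wy": 0,"wz": 0.13,"gripper": 0}
    - {"tx": 0,"ty": -1.5,"tz": -0.3,"wx": 0,"wy": 0,"wz": 0.21,"gripper": 0}
    - {"tx": 0,"ty": -1.5,"tz": -0.5,"wx": 0,"wy": 0,"wz": 0.3,"gripper": 0}
  grip_force: 32

```text
time: 6.67
position: [0.6478, -0.1613, 0.105]
tool_rot: [0.754, 3.05, -0.0]
ft_force: [-0.2, -3.6, -1.6]
grip_width: 0.158
grip_force: 32.0
```

```bash
python3 -c "
from h import *
st()"
```

```text
time 6.667
position [ 0.648 -0.161  0.105]
tool_rot [ 0.754  3.05  -0.   ]
ft_force [-0.226 -3.617 -1.604]
torque [-0.972  0.012  0.254]
grip_width 0.158
grip_force 31.996
joint_positions [-0.292  0.498  0.665  1.564 -0.323  1.192  1.52 ]
```

Emit:
jog_arm:
  increments:
    - {"tx": -0.4,"ty": -0.7,"tz": -0.2,"wx": 0,"wy": 0,"wz": 0.1,"gripper": 0}
    - {"tx": -0.4,"ty": -0.7,"tz": -0.3,"wx": 0,"wy": 0,"wz": 0.2,"gripper": 0}
    - {"tx": -0.4,"ty": -0.7,"tz": -0.5,"wx": 0,"wy": 0,"wz": 0.3,"gripper": 0}
    - {"tx": -0.4,"ty": -0.7,"tz": -0.6,"wx": 0,"wy": 0,"wz": 0.4,"gripper": 0}
    - {"tx": -0.4,"ty": -0.7,"tz": -0.8,"wx": 0,"wy": 0,"wz": 0.5,"gripper": 0}

```text
time: 7.08
position: [0.6477, -0.1614, 0.1058]
tool_rot: [-1.486, -2.767, -0.001]
ft_force: [-1.7, -3.4, 0.0]
grip_width: 0.157
grip_force: 32.0
```

Emit:
jog_arm:
  increments:
    - {"tx": 0,"ty": 0,"tz": -0.2,"wx": 0,"wy": 0,"wz": 0.1,"gripper": 0}
    - {"tx": 0,"ty": 0,"tz": -0.3,"wx": 0,"wy": 0,"wz": 0.2,"gripper": 0}
    - {"tx": 0,"ty": 0,"tz": -0.5,"wx": 0,"wy": 0,"wz": 0.3,"gripper": 0}
    - {"tx": 0,"ty": 0,"tz": -0.6,"wx": 0,"wy": 0,"wz": 0.4,"gripper": 0}
    - {"tx": 0,"ty": 0,"tz": -0.8,"wx": 0,"wy": 0,"wz": 0.5,"gripper": 0}

```text
time: 7.5
position: [0.6476, -0.1615, 0.1065]
tool_rot: [-2.124, -2.314, 0.0]
ft_force: [-1.7, -3.3, -0.8]
grip_width: 0.157
grip_force: 32.0
```

```bash
python3 -c "
from h import *
st()"
```

```text
time 7.5
position [ 0.648 -0.162  0.107]
tool_rot [-2.124 -2.314  0.   ]
ft_force [-1.74  -3.293 -0.779]
torque [-0.88   0.328  0.308]
grip_width 0.157
grip_force 31.996
joint_positions [-0.425  0.562  0.869  1.567 -0.447  1.224  0.608]
```

Emit:
jog_arm:
  increments:
    - {"tx": 0,"ty": 0,"tz": -0.2,"wx": 0,"wy": 0,"wz": 0.1,"gripper": 0}
    - {"tx": 0,"ty": 0,"tz": -0.3,"wx": 0,"wy": 0,"wz": 0.2,"gripper": 0}
    - {"tx": 0,"ty": 0,"tz": -0.5,"wx": 0,"wy": 0,"wz": 0.3,"gripper": 0}
    - {"tx": 0,"ty": 0,"tz": -0.6,"wx": 0,"wy": 0,"wz": 0.4,"gripper": 0}
    - {"tx": 0,"ty": 0,"tz": -0.8,"wx": 0,"wy": 0,"wz": 0.5,"gripper": 0}

```text
time: 7.92
position: [0.6475, -0.1615, 0.1074]
tool_rot: [-2.63, -1.716, 0.001]
ft_force: [-2.4, -3.7, 0.4]
grip_width: 0.16
grip_force: 32.0
```

Emit:
jog_arm:
  increments:
    - {"tx": 0,"ty": 0,"tz": -0.2,"wx": 0,"wy": 0,"wz": 0.1,"gripper": 0}
    - {"tx": 0,"ty": 0,"tz": -0.3,"wx": 0,"wy": 0,"wz": 0.2,"gripper": 0}
    - {"tx": 0,"ty": 0,"tz": -0.5,"wx": 0,"wy": 0,"wz": 0.3,"gripper": 0}
    - {"tx": 0,"ty": 0,"tz": -0.6,"wx": 0,"wy": 0,"wz": 0.4,"gripper": 0}
    - {"tx": 0,"ty": 0,"tz": -0.8,"wx": 0,"wy": 0,"wz": 0.5,"gripper": 0}

```text
time: 8.33
position: [0.6474, -0.1615, 0.1081]
tool_rot: [-2.973, -1.012, 0.001]
ft_force: [-2.6, -3.0, 0.4]
grip_width: 0.156
grip_force: 32.0
```

Emit:
jog_arm:
  increments:
    - {"tx": 0,"ty": 0,"tz": -0.2,"wx": 0,"wy": 0,"wz": 0.1,"gripper": 0}
    - {"tx": 0,"ty": 0,"tz": -0.3,"wx": 0,"wy": 0,"wz": 0.2,"gripper": 0}
    - {"tx": 0,"ty": 0,"tz": -0.5,"wx": 0,"wy": 0,"wz": 0.3,"gripper": 0}
    - {"tx": 0,"ty": 0,"tz": -0.6,"wx": 0,"wy": 0,"wz": 0.4,"gripper": 0}
    - {"tx": 0,"ty": 0,"tz": -0.8,"wx": 0,"wy": 0,"wz": 0.5,"gripper": 0}

```text
time: 8.75
position: [0.6473, -0.1614, 0.1089]
tool_rot: [-3.131, -0.245, 0.002]
ft_force: [-3.1, -2.6, 1.3]
grip_width: 0.156
grip_force: 32.0
```

```bash
python3 -c "
from h import *
st()"
```

```text
time 8.75
position [ 0.647 -0.161  0.109]
tool_rot [-3.131e+00 -2.450e-01  2.000e-03]
ft_force [-3.058 -2.635  1.329]
torque [-0.745  0.781  0.266]
grip_width 0.156
grip_force 31.996
joint_positions [-0.581  0.712  1.162  1.569 -0.669  1.311 -0.743]
```

Emit:
jog_arm:
  increments:
    - {"tx": 0,"ty": 0,"tz": -0.2,"wx": 0,"wy": 0,"wz": 0.1,"gripper": 0}
    - {"tx": 0,"ty": 0,"tz": -0.3,"wx": 0,"wy": 0,"wz": 0.2,"gripper": 0}
    - {"tx": 0,"ty": 0,"tz": -0.5,"wx": 0,"wy": 0,"wz": 0.3,"gripper": 0}
    - {"tx": 0,"ty": 0,"tz": -0.6,"wx": 0,"wy": 0,"wz": 0.4,"gripper": 0}
    - {"tx": 0,"ty": 0,"tz": -0.8,"wx": 0,"wy": 0,"wz": 0.5,"gripper": 0}

```text
time: 9.17
position: [0.6473, -0.1613, 0.1097]
tool_rot: [-3.094, 0.537, 0.003]
ft_force: [-2.7, -2.9, 2.2]
grip_width: 0.158
grip_force: 32.0
```

Emit:
jog_arm:
  increments:
    - {"tx": 0,"ty": 0,"tz": -0.1,"wx": 0,"wy": 0,"wz": 0.06,"gripper": 0}
    - {"tx": 0,"ty": 0,"tz": -0.2,"wx": 0,"wy": 0,"wz": 0.12,"gripper": 0}
    - {"tx": 0,"ty": 0,"tz": -0.3,"wx": 0,"wy": 0,"wz": 0.18,"gripper": 0}
    - {"tx": 0,"ty": 0,"tz": -0.4,"wx": 0,"wy": 0,"wz": 0.24,"gripper": 0}
    - {"tx": 0,"ty": 0,"tz": -0.5,"wx": 0,"wy": 0,"wz": 0.3,"gripper": 0}

```text
time: 9.58
position: [0.6473, -0.1612, 0.1102]
tool_rot: [-2.98, 0.991, 0.003]
ft_force: [-2.0, -2.5, 1.2]
grip_width: 0.157
grip_force: 32.0
```

```bash
python3 -c "
from h import *
st()"
```

```text
time 9.583
position [ 0.647 -0.161  0.11 ]
tool_rot [-2.98   0.991  0.003]
ft_force [-2.03  -2.536  1.15 ]
torque [-0.584  0.913  0.248]
grip_width 0.157
grip_force 31.998
joint_positions [-0.6    0.742  1.208  1.568 -0.709  1.333 -1.516]
```

Emit:
jog_arm:
  increments:
    - {"tx": 0,"ty": 0,"tz": 0,"wx": 0,"wy": 0,"wz": 0.04,"gripper": 0}
    - {"tx": 0,"ty": 0,"tz": -0.1,"wx": 0,"wy": 0,"wz": 0.07,"gripper": 0}
    - {"tx": 0,"ty": 0,"tz": -0.1,"wx": 0,"wy": 0,"wz": 0.1,"gripper": 0}
    - {"tx": 0,"ty": 0,"tz": -0.2,"wx": 0,"wy": 0,"wz": 0.13,"gripper": 0}
    - {"tx": 0,"ty": 0,"tz": -0.2,"wx": 0,"wy": 0,"wz": 0.15,"gripper": 0}

```text
time: 10.0
position: [0.6473, -0.1612, 0.1104]
tool_rot: [-2.899, 1.209, 0.003]
ft_force: [-3.0, -1.0, 2.6]
grip_width: 0.16
grip_force: 32.0
```

```bash
cat > t.py <<'E'
from h import *
s=ctrl.get_state(); r=s["tool_rot"]; a=(529.6-np.degrees(2*np.arctan2(r[1],r[0])))%360
print(round(s["time"],2),"turn",round(np.radians(a),3),"tau",np.round(s["torque"],3),"gw",round(s["grip_width"],3),"F",np.round(s["ft_force"],1),"j",np.round(s["joint_positions"],2), np.round(s["position"],4))
E
python3 t.py
```

```text
10.0 turn 3.751 tau [-0.491  0.948  0.185] gw 0.16 F [-3.  -1.   2.6] j [-0.6   0.74  1.21  1.57 -0.71  1.33 -1.66] [ 0.6473 -0.1612  0.1104]
```

Emit:
jog_arm:
  increments:
    - {"tx": 0,"ty": 0,"tz": 0,"wx": 0,"wy": 0,"wz": 0.02,"gripper": 0}
    - {"tx": 0,"ty": 0,"tz": -0.1,"wx": 0,"wy": 0,"wz": 0.04,"gripper": 0}
    - {"tx": 0,"ty": 0,"tz": -0.1,"wx": 0,"wy": 0,"wz": 0.06,"gripper": 0}
    - {"tx": 0,"ty": 0,"tz": -0.1,"wx": 0,"wy": 0,"wz": 0.08,"gripper": 0}
    - {"tx": 0,"ty": 0,"tz": -0.2,"wx": 0,"wy": 0,"wz": 0.1,"gripper": 0}

```text
time: 10.42
position: [0.6474, -0.1612, 0.1105]
tool_rot: [-2.834, 1.354, 0.003]
ft_force: [-5.1, 0.1, 2.2]
grip_width: 0.162
grip_force: 32.0
```

```bash
python3 t.py
```

```text
10.42 turn 3.852 tau [0.073 1.391 0.223] gw 0.162 F [-5.1  0.1  2.2] j [-0.6   0.75  1.21  1.57 -0.71  1.34 -1.76] [ 0.6474 -0.1612  0.1105]
```

Emit:
jog_arm:
  increments:
    - {"tx": 0,"ty": 0,"tz": 0,"wx": 0,"wy": 0,"wz": 0.02,"gripper": 0}
    - {"tx": 0,"ty": 0,"tz": -0.1,"wx": 0,"wy": 0,"wz": 0.04,"gripper": 0}
    - {"tx": 0,"ty": 0,"tz": -0.1,"wx": 0,"wy": 0,"wz": 0.06,"gripper": 0}
    - {"tx": 0,"ty": 0,"tz": -0.1,"wx": 0,"wy": 0,"wz": 0.08,"gripper": 0}
    - {"tx": 0,"ty": 0,"tz": -0.2,"wx": 0,"wy": 0,"wz": 0.1,"gripper": 0}

```text
time: 10.83
position: [0.6474, -0.1612, 0.1107]
tool_rot: [-2.763, 1.494, 0.003]
ft_force: [-5.7, -0.0, 3.1]
grip_width: 0.155
grip_force: 32.0
```

```bash
python3 t.py
```

```text
10.83 turn 3.952 tau [0.023 1.343 0.201] gw 0.155 F [-5.7 -0.   3.1] j [-0.6   0.75  1.22  1.57 -0.71  1.34 -1.86] [ 0.6474 -0.1612  0.1107]
```

Emit:
jog_arm:
  increments:
    - {"tx": 0,"ty": 0,"tz": 0,"wx": 0,"wy": 0,"wz": 0.02,"gripper": 0}
    - {"tx": 0,"ty": 0,"tz": -0.1,"wx": 0,"wy": 0,"wz": 0.04,"gripper": 0}
    - {"tx": 0,"ty": 0,"tz": -0.1,"wx": 0,"wy": 0,"wz": 0.06,"gripper": 0}
    - {"tx": 0,"ty": 0,"tz": -0.1,"wx": 0,"wy": 0,"wz": 0.08,"gripper": 0}
    - {"tx": 0,"ty": 0,"tz": -0.2,"wx": 0,"wy": 0,"wz": 0.1,"gripper": 0}

```text
time: 11.25
position: [0.6475, -0.1612, 0.1109]
tool_rot: [-2.685, 1.631, 0.003]
ft_force: [-5.4, -0.4, 2.9]
grip_width: 0.163
grip_force: 32.0
```

```bash
python3 t.py
```

```text
11.25 turn 4.052 tau [0.067 1.328 0.234] gw 0.163 F [-5.4 -0.4  2.9] j [-0.6   0.75  1.22  1.57 -0.72  1.34 -1.96] [ 0.6475 -0.1612  0.1109]
```

Emit:
jog_arm:
  increments:
    - {"tx": 0,"ty": 0,"tz": 0,"wx": 0,"wy": 0,"wz": 0.02,"gripper": 0}
    - {"tx": 0,"ty": 0,"tz": -0.1,"wx": 0,"wy": 0,"wz": 0.04,"gripper": 0}
    - {"tx": 0,"ty": 0,"tz": -0.1,"wx": 0,"wy": 0,"wz": 0.06,"gripper": 0}
    - {"tx": 0,"ty": 0,"tz": -0.1,"wx": 0,"wy": 0,"wz": 0.08,"gripper": 0}
    - {"tx": 0,"ty": 0,"tz": -0.2,"wx": 0,"wy": 0,"wz": 0.1,"gripper": 0}

```text
time: 11.67
position: [0.6475, -0.1612, 0.111]
tool_rot: [-2.6, 1.763, 0.003]
ft_force: [-4.7, 1.0, 2.6]
grip_width: 0.158
grip_force: 32.0
```

```bash
python3 t.py
```

```text
11.67 turn 4.152 tau [0.111 1.319 0.285] gw 0.158 F [-4.7  1.   2.6] j [-0.6   0.75  1.22  1.57 -0.72  1.34 -2.06] [ 0.6475 -0.1612  0.111 ]
```

Emit:
jog_arm:
  increments:
    - {"tx": 0,"ty": 0,"tz": 0,"wx": 0,"wy": 0,"wz": 0.02,"gripper": 0}
    - {"tx": 0,"ty": 0,"tz": 0,"wx": 0,"wy": 0,"wz": 0.03,"gripper": 0}
    - {"tx": 0,"ty": 0,"tz": -0.1,"wx": 0,"wy": 0,"wz": 0.05,"gripper": 0}
    - {"tx": 0,"ty": 0,"tz": -0.1,"wx": 0,"wy": 0,"wz": 0.06,"gripper": 0}
    - {"tx": 0,"ty": 0,"tz": -0.1,"wx": 0,"wy": 0,"wz": 0.07,"gripper": 0}

```text
time: 12.08
position: [0.6475, -0.1611, 0.1111]
tool_rot: [-2.537, 1.852, 0.003]
ft_force: [-4.9, -0.2, 3.6]
grip_width: 0.157
grip_force: 32.0
```

```bash
python3 t.py
```

```text
12.08 turn 4.221 tau [0.16  1.354 0.265] gw 0.157 F [-4.9 -0.2  3.6] j [-0.6   0.75  1.22  1.57 -0.72  1.34 -2.13] [ 0.6475 -0.1611  0.1111]
```

Emit:
jog_arm:
  increments:
    - {"tx": 0,"ty": 0,"tz": 0,"wx": 0,"wy": 0,"wz": 0.02,"gripper": 0}
    - {"tx": 0,"ty": 0,"tz": -0.1,"wx": 0,"wy": 0,"wz": 0.04,"gripper": 0}
    - {"tx": 0,"ty": 0,"tz": -0.1,"wx": 0,"wy": 0,"wz": 0.06,"gripper": 0}
    - {"tx": 0,"ty": 0,"tz": -0.1,"wx": 0,"wy": 0,"wz": 0.08,"gripper": 0}
    - {"tx": 0,"ty": 0,"tz": -0.2,"wx": 0,"wy": 0,"wz": 0.1,"gripper": 0}

```text
time: 12.5
position: [0.6475, -0.1611, 0.1113]
tool_rot: [-2.441, 1.977, 0.002]
ft_force: [-4.6, 0.5, 3.0]
grip_width: 0.156
grip_force: 32.0
```

```bash
python3 t.py
```

```text
12.5 turn 4.322 tau [0.162 1.369 0.229] gw 0.156 F [-4.6  0.5  3. ] j [-0.6   0.75  1.22  1.57 -0.72  1.34 -2.23] [ 0.6475 -0.1611  0.1113]
```

Emit:
jog_arm:
  increments:
    - {"tx": 0,"ty": 0,"tz": 0,"wx": 0,"wy": 0,"wz": 0.02,"gripper": 0}
    - {"tx": 0,"ty": 0,"tz": -0.1,"wx": 0,"wy": 0,"wz": 0.04,"gripper": 0}
    - {"tx": 0,"ty": 0,"tz": -0.1,"wx": 0,"wy": 0,"wz": 0.06,"gripper": 0}
    - {"tx": 0,"ty": 0,"tz": -0.1,"wx": 0,"wy": 0,"wz": 0.08,"gripper": 0}
    - {"tx": 0,"ty": 0,"tz": -0.2,"wx": 0,"wy": 0,"wz": 0.1,"gripper": 0}

```text
time: 12.92
position: [0.6476, -0.1611, 0.1115]
tool_rot: [-2.339, 2.097, 0.003]
ft_force: [-4.4, 0.1, 2.7]
grip_width: 0.155
grip_force: 32.0
```

```bash
python3 t.py
```

```text
12.92 turn 4.422 tau [0.168 1.347 0.243] gw 0.155 F [-4.4  0.1  2.7] j [-0.6   0.75  1.22  1.57 -0.72  1.34 -2.33] [ 0.6476 -0.1611  0.1115]
```

Emit:
jog_arm:
  increments:
    - {"tx": 0,"ty": 0,"tz": 0,"wx": 0,"wy": 0,"wz": 0.02,"gripper": 0}
    - {"tx": 0,"ty": 0,"tz": -0.1,"wx": 0,"wy": 0,"wz": 0.04,"gripper": 0}
    - {"tx": 0,"ty": 0,"tz": -0.1,"wx": 0,"wy": 0,"wz": 0.06,"gripper": 0}
    - {"tx": 0,"ty": 0,"tz": -0.1,"wx": 0,"wy": 0,"wz": 0.08,"gripper": 0}
    - {"tx": 0,"ty": 0,"tz": -0.2,"wx": 0,"wy": 0,"wz": 0.1,"gripper": 0}

```text
time: 13.33
position: [0.6476, -0.1611, 0.1116]
tool_rot: [-2.231, 2.211, 0.002]
ft_force: [-4.5, 1.8, 1.2]
grip_width: 0.156
grip_force: 32.0
```

```bash
python3 t.py
```

```text
13.33 turn 4.522 tau [0.219 1.332 0.262] gw 0.156 F [-4.5  1.8  1.2] j [-0.61  0.75  1.22  1.57 -0.72  1.34 -2.43] [ 0.6476 -0.1611  0.1116]
```

Emit:
jog_arm:
  increments:
    - {"tx": 0,"ty": 0,"tz": 0,"wx": 0,"wy": 0,"wz": 0.02,"gripper": 0}
    - {"tx": 0,"ty": 0,"tz": -0.1,"wx": 0,"wy": 0,"wz": 0.04,"gripper": 0}
    - {"tx": 0,"ty": 0,"tz": -0.1,"wx": 0,"wy": 0,"wz": 0.06,"gripper": 0}
    - {"tx": 0,"ty": 0,"tz": -0.1,"wx": 0,"wy": 0,"wz": 0.08,"gripper": 0}
    - {"tx": 0,"ty": 0,"tz": -0.2,"wx": 0,"wy": 0,"wz": 0.1,"gripper": 0}

```text
time: 13.75
position: [0.6476, -0.1611, 0.1118]
tool_rot: [-2.118, 2.32, 0.002]
ft_force: [-4.9, 2.0, 0.9]
grip_width: 0.154
grip_force: 32.0
```

```bash
python3 t.py
```

```text
13.75 turn 4.622 tau [0.223 1.322 0.218] gw 0.154 F [-4.9  2.   0.9] j [-0.61  0.75  1.22  1.57 -0.72  1.34 -2.53] [ 0.6476 -0.1611  0.1118]
```

Emit:
jog_arm:
  increments:
    - {"tx": 0,"ty": 0,"tz": 0,"wx": 0,"wy": 0,"wz": 0.02,"gripper": 0}
    - {"tx": 0,"ty": 0,"tz": -0.1,"wx": 0,"wy": 0,"wz": 0.04,"gripper": 0}
    - {"tx": 0,"ty": 0,"tz": -0.1,"wx": 0,"wy": 0,"wz": 0.06,"gripper": 0}
    - {"tx": 0,"ty": 0,"tz": -0.1,"wx": 0,"wy": 0,"wz": 0.08,"gripper": 0}
    - {"tx": 0,"ty": 0,"tz": -0.2,"wx": 0,"wy": 0,"wz": 0.1,"gripper": 0}

```text
time: 14.17
position: [0.6476, -0.1611, 0.112]
tool_rot: [-1.999, 2.423, 0.002]
ft_force: [-4.3, 1.1, 0.5]
grip_width: 0.157
grip_force: 32.0
```

```bash
python3 t.py
```

```text
14.17 turn 4.722 tau [0.38  1.254 0.193] gw 0.157 F [-4.3  1.1  0.5] j [-0.61  0.75  1.22  1.57 -0.72  1.34 -2.63] [ 0.6476 -0.1611  0.112 ]
```

Emit:
jog_arm:
  increments:
    - {"tx": 0,"ty": 0,"tz": 0,"wx": 0,"wy": 0,"wz": 0,"gripper": 0.6}
    - {"tx": 0,"ty": 0,"tz": 0,"wx": 0,"wy": 0,"wz": 0,"gripper": 0.6}
    - {"tx": 0,"ty": 0,"tz": 0,"wx": 0,"wy": 0,"wz": 0,"gripper": 0.6}
    - {"tx": 0,"ty": 0,"tz": 0,"wx": 0,"wy": 0,"wz": 0,"gripper": 0.6}
    - {"tx": 0,"ty": 0,"tz": -10,"wx": 0,"wy": 0,"wz": 0,"gripper": 0.6}

```text
time: 14.58
position: [0.6475, -0.1612, 0.1209]
tool_rot: [2.001, -2.42, -0.002]
ft_force: [-0.2, -0.3, -0.2]
grip_width: 0.452
grip_force: 0.0
```

Emit:
jog_arm:
  increments:
    - {"tx": 0,"ty": 0,"tz": -20,"wx": 0,"wy": 0,"wz": 0,"gripper": 0.6}
    - {"tx": 0,"ty": 0,"tz": -30,"wx": 0,"wy": 0,"wz": 0,"gripper": 0.6}
    - {"tx": 0,"ty": 0,"tz": -30,"wx": 0,"wy": 0,"wz": -0.12,"gripper": 0.6}
    - {"tx": 0,"ty": 0,"tz": -30,"wx": 0,"wy": 0,"wz": -0.24,"gripper": 0.6}
    - {"tx": 0,"ty": 0,"tz": -30,"wx": 0,"wy": 0,"wz": -0.34,"gripper": 0.6}

```text
time: 15.0
position: [0.6485, -0.1623, 0.1537]
tool_rot: [-2.387, 2.04, -0.003]
ft_force: [0.7, 0.1, -0.7]
grip_width: 0.595
grip_force: 0.0
```

Emit:
jog_arm:
  increments:
    - {"tx": 0,"ty": 0,"tz": 0,"wx": 0,"wy": 0,"wz": -0.12,"gripper": 0.6}
    - {"tx": 0,"ty": 0,"tz": 0,"wx": 0,"wy": 0,"wz": -0.24,"gripper": 0.6}
    - {"tx": 0,"ty": 0,"tz": 0,"wx": 0,"wy": 0,"wz": -0.36,"gripper": 0.6}
    - {"tx": 0,"ty": 0,"tz": 0,"wx": 0,"wy": 0,"wz": -0.48,"gripper": 0.6}
    - {"tx": 0,"ty": 0,"tz": 0,"wx": 0,"wy": 0,"wz": -0.6,"gripper": 0.6}

```text
time: 15.42
position: [0.6483, -0.1623, 0.1534]
tool_rot: [-2.884, 1.244, -0.003]
ft_force: [0.8, 0.7, 0.4]
grip_width: 0.596
grip_force: 0.0
```

Emit:
jog_arm:
  increments:
    - {"tx": 0,"ty": 0,"tz": 0,"wx": 0,"wy": 0,"wz": -0.12,"gripper": 0.6}
    - {"tx": 0,"ty": 0,"tz": 0,"wx": 0,"wy": 0,"wz": -0.24,"gripper": 0.6}
    - {"tx": 0,"ty": 0,"tz": 0,"wx": 0,"wy": 0,"wz": -0.36,"gripper": 0.6}
    - {"tx": 0,"ty": 0,"tz": 0,"wx": 0,"wy": 0,"wz": -0.48,"gripper": 0.6}
    - {"tx": 0,"ty": 0,"tz": 0,"wx": 0,"wy": 0,"wz": -0.6,"gripper": 0.6}

```text
time: 15.83
position: [0.6483, -0.1624, 0.1534]
tool_rot: [3.123, -0.337, 0.003]
ft_force: [-0.1, -0.2, 0.1]
grip_width: 0.604
grip_force: 0.0
```

Emit:
jog_arm:
  increments:
    - {"tx": 0,"ty": 0,"tz": 0,"wx": 0,"wy": 0,"wz": -0.12,"gripper": 0.6}
    - {"tx": 0,"ty": 0,"tz": 0,"wx": 0,"wy": 0,"wz": -0.24,"gripper": 0.6}
    - {"tx": 0,"ty": 0,"tz": 0,"wx": 0,"wy": 0,"wz": -0.36,"gripper": 0.6}
    - {"tx": 0,"ty": 0,"tz": 0,"wx": 0,"wy": 0,"wz": -0.48,"gripper": 0.6}
    - {"tx": 0,"ty": 0,"tz": 0,"wx": 0,"wy": 0,"wz": -0.6,"gripper": 0.6}

```text
time: 16.25
position: [0.6483, -0.1625, 0.1534]
tool_rot: [3.083, 0.601, 0.003]
ft_force: [0.5, -0.1, -0.8]
grip_width: 0.601
grip_force: 0.0
```

Emit:
jog_arm:
  increments:
    - {"tx": 0,"ty": 0,"tz": 0,"wx": 0,"wy": 0,"wz": -0.12,"gripper": 0.6}
    - {"tx": 0,"ty": 0,"tz": 0,"wx": 0,"wy": 0,"wz": -0.24,"gripper": 0.6}
    - {"tx": 0,"ty": 0,"tz": 0,"wx": 0,"wy": 0,"wz": -0.36,"gripper": 0.6}
    - {"tx": 0,"ty": 0,"tz": 0,"wx": 0,"wy": 0,"wz": -0.48,"gripper": 0.6}
    - {"tx": 0,"ty": 0,"tz": 0,"wx": 0,"wy": 0,"wz": -0.6,"gripper": 0.6}

```text
time: 16.67
position: [0.6482, -0.1625, 0.1534]
tool_rot: [2.767, 1.485, 0.002]
ft_force: [0.5, 0.2, 0.4]
grip_width: 0.601
grip_force: 0.0
```

```bash
python3 t.py
```

```text
16.67 turn 1.975 tau [-0.089  0.104  0.063] gw 0.601 F [0.5 0.2 0.4] j [-0.29  0.46  0.67  1.51 -0.29  1.27 -0.17] [ 0.6482 -0.1625  0.1534]
```

Emit:
jog_arm:
  increments:
    - {"tx": 0.7,"ty": -1.7,"tz": 0,"wx": 0,"wy": 0,"wz": -0.12,"gripper": 0.6}
    - {"tx": 0.7,"ty": -1.7,"tz": 0,"wx": 0,"wy": 0,"wz": -0.24,"gripper": 0.6}
    - {"tx": 0.7,"ty": -1.7,"tz": 0,"wx": 0,"wy": 0,"wz": -0.36,"gripper": 0.6}
    - {"tx": 0.7,"ty": -1.7,"tz": 12,"wx": 0,"wy": 0,"wz": -0.395,"gripper": 0.6}
    - {"tx": 0.7,"ty": -1.7,"tz": 25,"wx": 0,"wy": 0,"wz": -0.395,"gripper": 0.6}

```text
time: 17.08
position: [0.648, -0.1613, 0.1291]
tool_rot: [2.426, 1.991, 0.005]
ft_force: [-0.3, 0.0, -0.8]
grip_width: 0.597
grip_force: 0.0
```

Emit:
jog_arm:
  increments:
    - {"tx": 0,"ty": 0,"tz": 10,"wx": 0,"wy": 0,"wz": 0,"gripper": 0.5}
    - {"tx": 0,"ty": 0,"tz": 16,"wx": 0,"wy": 0,"wz": 0,"gripper": 0.3}
    - {"tx": 0,"ty": 0,"tz": 16,"wx": 0,"wy": 0,"wz": 0,"gripper": 0}
    - {"tx": 0,"ty": 0,"tz": 16,"wx": 0,"wy": 0,"wz": 0,"gripper": 0}
    - {"tx": 0,"ty": 0,"tz": 16,"wx": 0,"wy": 0,"wz": 0,"gripper": 0}
  grip_force: 32

```text
time: 17.5
position: [0.647, -0.1606, 0.1117]
tool_rot: [2.429, 1.992, 0.0]
ft_force: [-1.1, -0.4, 2.9]
grip_width: 0.311
grip_force: 1.5
```

Emit:
jog_arm:
  increments:
    - {"tx": 0,"ty": 0,"tz": 0,"wx": 0,"wy": 0,"wz": 0,"gripper": 0}
    - {"tx": 0,"ty": 0,"tz": 0,"wx": 0,"wy": 0,"wz": 0,"gripper": 0}
    - {"tx": 0,"ty": 0,"tz": 0,"wx": 0,"wy": 0,"wz": 0,"gripper": 0}
    - {"tx": 0,"ty": 0,"tz": 0,"wx": 0,"wy": 0,"wz": 0,"gripper": 0}
    - {"tx": 0,"ty": 0,"tz": 0,"wx": 0,"wy": 0,"wz": 0,"gripper": 0}

```text
time: 17.92
position: [0.6475, -0.1606, 0.1118]
tool_rot: [2.427, 1.993, 0.002]
ft_force: [1.7, -0.6, 3.1]
grip_width: 0.161
grip_force: 32.2
```

```bash
python3 t.py
```

```text
17.92 turn 1.585 tau [-0.314 -0.398  0.171] gw 0.161 F [ 1.7 -0.6  3.1] j [-0.24  0.47  0.58  1.56 -0.27  1.19  0.2 ] [ 0.6475 -0.1606  0.1118]
```

Emit:
jog_arm:
  increments:
    - {"tx": 0,"ty": 0,"tz": 0,"wx": 0,"wy": 0,"wz": 0.02,"gripper": 0}
    - {"tx": 0,"ty": 0,"tz": -0.1,"wx": 0,"wy": 0,"wz": 0.04,"gripper": 0}
    - {"tx": 0,"ty": 0,"tz": -0.1,"wx": 0,"wy": 0,"wz": 0.06,"gripper": 0}
    - {"tx": 0,"ty": 0,"tz": -0.1,"wx": 0,"wy": 0,"wz": 0.08,"gripper": 0}
    - {"tx": 0,"ty": 0,"tz": -0.2,"wx": 0,"wy": 0,"wz": 0.1,"gripper": 0}

```text
time: 18.33
position: [0.6475, -0.1606, 0.1118]
tool_rot: [2.525, 1.867, 0.001]
ft_force: [5.3, -0.6, 1.4]
grip_width: 0.157
grip_force: 33.1
```

```bash
python3 t.py
```

```text
18.33 turn 1.687 tau [-0.483 -0.983  0.491] gw 0.157 F [ 5.3 -0.6  1.4] j [-0.25  0.47  0.6   1.56 -0.28  1.19  0.11] [ 0.6475 -0.1606  0.1118]
```

Emit:
jog_arm:
  increments:
    - {"tx": 0,"ty": 0,"tz": 0,"wx": 0,"wy": 0,"wz": 0.01,"gripper": 0}
    - {"tx": 0,"ty": 0,"tz": 0,"wx": 0,"wy": 0,"wz": 0.02,"gripper": 0}
    - {"tx": 0,"ty": 0,"tz": 0,"wx": 0,"wy": 0,"wz": 0.03,"gripper": 0}
    - {"tx": 0,"ty": 0,"tz": 0,"wx": 0,"wy": 0,"wz": 0.03,"gripper": 0}
    - {"tx": 0,"ty": 0,"tz": 0,"wx": 0,"wy": 0,"wz": 0.03,"gripper": 0}

```text
time: 18.75
position: [0.6475, -0.1606, 0.1118]
tool_rot: [2.551, 1.831, 0.001]
ft_force: [4.4, -1.7, 2.0]
grip_width: 0.165
grip_force: 33.1
```

```bash
python3 t.py
```

```text
18.75 turn 1.715 tau [-0.535 -1.038  0.497] gw 0.165 F [ 4.4 -1.7  2. ] j [-0.25  0.48  0.61  1.56 -0.28  1.19  0.08] [ 0.6475 -0.1606  0.1118]
```

Emit:
jog_arm:
  increments:
    - {"tx": 0,"ty": 0,"tz": 0,"wx": 0,"wy": 0,"wz": 0,"gripper": 0}
    - {"tx": 0,"ty": 0,"tz": 0,"wx": 0,"wy": 0,"wz": 0,"gripper": 0}
    - {"tx": 0,"ty": 0,"tz": 0,"wx": 0,"wy": 0,"wz": 0.01,"gripper": 0}
    - {"tx": 0,"ty": 0,"tz": 0,"wx": 0,"wy": 0,"wz": 0.03,"gripper": 0}
    - {"tx": 0,"ty": 0,"tz": 0,"wx": 0,"wy": 0,"wz": 0.03,"gripper": 0}
  grip_force: 42

```text
time: 19.17
position: [0.6475, -0.1606, 0.1119]
tool_rot: [2.578, 1.792, 0.001]
ft_force: [4.4, -2.1, 2.2]
grip_width: 0.162
grip_force: 42.9
```

```bash
python3 t.py
```

```text
19.17 turn 1.745 tau [-0.606 -1.011  0.663] gw 0.162 F [ 4.4 -2.1  2.2] j [-0.26  0.48  0.61  1.56 -0.29  1.2   0.05] [ 0.6475 -0.1606  0.1119]
```

Emit:
jog_arm:
  increments:
    - {"tx": 0,"ty": 0,"tz": 0,"wx": 0,"wy": 0,"wz": -0.03,"gripper": 0}
    - {"tx": 0,"ty": 0,"tz": 0,"wx": 0,"wy": 0,"wz": -0.06,"gripper": 0}
    - {"tx": 0,"ty": 0,"tz": 0,"wx": 0,"wy": 0,"wz": -0.06,"gripper": 0.6}
    - {"tx": 0,"ty": 0,"tz": 0,"wx": 0,"wy": 0,"wz": -0.06,"gripper": 0.6}
    - {"tx": 0,"ty": 0,"tz": 0,"wx": 0,"wy": 0,"wz": -0.06,"gripper": 0.6}

```text
time: 19.58
position: [0.6452, -0.1597, 0.1117]
tool_rot: [-2.523, -1.865, 0.002]
ft_force: [-1.4, 1.4, 7.4]
grip_width: 0.306
grip_force: 3.7
```

Emit:
jog_arm:
  increments:
    - {"tx": 0,"ty": 0,"tz": 0,"wx": 0,"wy": 0,"wz": 0,"gripper": 0.6}
    - {"tx": 0,"ty": 0,"tz": 0,"wx": 0,"wy": 0,"wz": 0,"gripper": 0.6}
    - {"tx": 0,"ty": 0,"tz": -20,"wx": 0,"wy": 0,"wz": 0,"gripper": 0.6}
    - {"tx": 0,"ty": 0,"tz": -50,"wx": 0,"wy": 0,"wz": 0,"gripper": 0.6}
    - {"tx": 0,"ty": 0,"tz": -85,"wx": 0,"wy": 0,"wz": 0,"gripper": 0.6}

```text
time: 20.0
position: [0.643, -0.1592, 0.1937]
tool_rot: [-2.52, -1.862, 0.011]
ft_force: [0.3, 0.1, 0.6]
grip_width: 0.588
grip_force: 0.0
```

Emit:
jog_arm:
  increments:
    - {"tx": -10,"ty": -25,"tz": -20,"wx": 0,"wy": 0,"wz": -0.1,"gripper": 0.6}
    - {"tx": -20,"ty": -50,"tz": -40,"wx": 0,"wy": 0,"wz": -0.2,"gripper": 0.6}
    - {"tx": -35,"ty": -80,"tz": -60,"wx": 0,"wy": 0,"wz": -0.3,"gripper": 0.6}
    - {"tx": -47,"ty": -115,"tz": -80,"wx": 0,"wy": 0,"wz": -0.34,"gripper": 0.6}
    - {"tx": -47,"ty": -115,"tz": -80,"wx": 0,"wy": 0,"wz": -0.34,"gripper": 0.6}

```text
time: 20.42
position: [0.5173, -0.1746, 0.2804]
tool_rot: [-2.176, -2.263, -0.004]
ft_force: [1.1, -1.1, 0.8]
grip_width: 0.597
grip_force: 0.0
```

Emit:
jog_arm:
  increments:
    - {"tx": 0,"ty": 0,"tz": 0,"wx": 0,"wy": 0,"wz": 0,"gripper": 0.6}
    - {"tx": 0,"ty": 0,"tz": 0,"wx": 0,"wy": 0,"wz": 0,"gripper": 0.6}
    - {"tx": 0,"ty": 0,"tz": 0,"wx": 0,"wy": 0,"wz": 0,"gripper": 0.6}
    - {"tx": 0,"ty": 0,"tz": 0,"wx": 0,"wy": 0,"wz": 0,"gripper": 0.6}
    - {"tx": 0,"ty": 0,"tz": 0,"wx": 0,"wy": 0,"wz": 0,"gripper": 0.6}

```text
time: 20.83
position: [0.5232, -0.1713, 0.2751]
tool_rot: [-2.17, -2.269, 0.004]
ft_force: [-0.8, 0.0, -0.4]
grip_width: 0.603
grip_force: 0.0
```

```bash
python3 - <<'E'
from h import *
st(); w=cam("wrist"); np.save("w4.npy",w,allow_pickle=True); cv2.imwrite("pics/w4.png",cv2.resize(w["color"],(800,600),interpolation=cv2.INTER_CUBIC))
E
```

```text
time 20.833
position [ 0.523 -0.171  0.275]
tool_rot [-2.17  -2.269  0.004]
ft_force [-0.806  0.003 -0.366]
torque [-0.091  0.032 -0.042]
grip_width 0.603
grip_force 0.0
joint_positions [-0.302  0.091  0.614  1.638 -0.051  1.433  0.361]
```

View pics/w4.png

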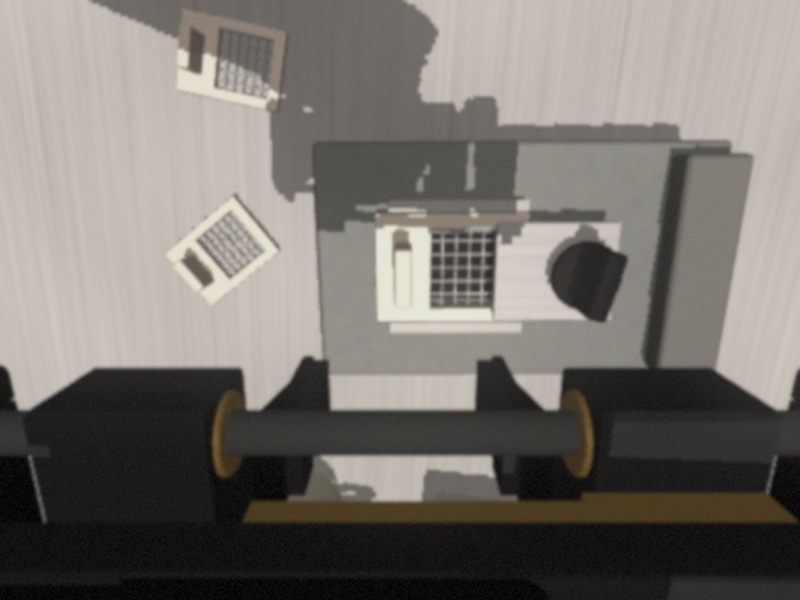

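The picture shows the cutter with the front to the left: tab top at about (402,270), cassette front edge at column 377, plate from 495 to 620, and the knob at (588,278), all in the 800-px frame. Next I compute the positions.

```bash
python3 - <<'E'
from h import *
w=np.load("w4.npy",allow_pickle=True).item(); k=512/800
P=lambda u,v,z: atz(w,u*k,v*k,z)
def ang(a,b): d=b-a; return round(float(np.arctan2(d[1],d[0])),4)
print("deck +y edge",ang(P(315,143,.07),P(670,142,.07)))
print("deck front",ang(P(328,374,.07),P(315,143,.07))-1.5708)
print("rail",ang(P(390,327,.08),P(521,327,.08)),"cass",ang(P(378,320,.082),P(490,320,.082)))
print("cass front",ang(P(379,320,.082),P(376,226,.082))-1.5708)
for z in (.118,): print("tab",P(402.5,270,z).round(4),P(394,276,z),P(411,276,z),P(402,232,z),P(402,307,z))
print("front corners",P(378,320,.082),P(376,226,.082))
# line fits
g=cv2.cvtColor(w["color"],cv2.COLOR_BGR2GRAY).astype(float)
# -y deck edge & +y cassette side: bottom edge of rail by row gradient
def edge(u0,u1,v0,v1,z,s):
    pts=[]
    for u in range(int(u0*k),int(u1*k)):
        c=cv2.GaussianBlur(g,(3,3),0)[int(v0*k):int(v1*k),u]; d=np.diff(c)*s; i=int(np.argmax(d)); 
        o=0
        if 0<i<len(d)-1: a,b,e=d[i-1:i+2]; o=.5*(a-e)/(a-2*b+e+1e-9)
        pts.append(atz(w,u,int(v0*k)+i+o+.5,z))
    p=np.array(pts); f=np.polyfit(p[:,0],p[:,1],1); r=p[:,1]-np.polyval(f,p[:,0]); m=abs(r)<.0015; f=np.polyfit(p[m,0],p[m,1],1); return f.round(4),m.mean().round(2)
print("deck -y",edge(530,650,355,390,.07,1),"rail-y",edge(395,518,322,345,.08,-1),"cass -y",edge(382,488,310,326,.082,-1),"plate -y",edge(500,610,310,332,.09,-1),"deck+y",edge(520,665,130,155,.07,-1))
E
```

```text
deck +y edge 0.0469
deck front 0.05580000000000007
rail 0.045 cass 0.045
cass front 0.06220000000000003
tab [ 0.5225 -0.1595  0.118 ] [ 0.51706582 -0.16375247  0.118     ] [ 0.52831023 -0.16324889  0.118     ] [ 0.52107289 -0.13453771  0.118     ] [ 0.52330131 -0.18480503  0.118     ]
front corners [ 0.50601149 -0.20585144  0.082     ] [ 0.50238694 -0.13547754  0.082     ]
deck -y (array([ 0.0428, -0.2779]), np.float64(0.1)) rail-y (array([ 0.0504, -0.2419]), np.float64(1.0)) cass -y (array([ 0.0496, -0.2308]), np.float64(1.0)) plate -y (array([ 0.0371, -0.2205]), np.float64(0.8)) deck+y (array([ 0.0451, -0.0971]), np.float64(0.98))
```

Emit:
jog_arm:
  increments:
    - {"tx": 6,"ty": 0,"tz": 35,"wx": 0,"wy": 0,"wz": 0,"gripper": 0.6}
    - {"tx": 6,"ty": 0,"tz": 70,"wx": 0,"wy": 0,"wz": 0,"gripper": 0.6}
    - {"tx": 6,"ty": 0,"tz": 105,"wx": 0,"wy": 0,"wz": 0,"gripper": 0.6}
    - {"tx": 6,"ty": 0,"tz": 130,"wx": 0,"wy": 0,"wz": 0,"gripper": 0.6}
    - {"tx": 6,"ty": 0,"tz": 140,"wx": 0,"wy": 0,"wz": 0,"gripper": 0.6}

```text
time: 21.3
position: [0.5202, -0.165, 0.1321]
tool_rot: [-2.168, -2.266, 0.008]
ft_force: [-0.2, -0.2, -0.9]
grip_width: 0.599
grip_force: 0.0
```

Emit:
jog_arm:
  increments:
    - {"tx": 0,"ty": 0,"tz": 0,"wx": 0,"wy": 0,"wz": 0,"gripper": 0.6}
    - {"tx": 0,"ty": 0,"tz": 0,"wx": 0,"wy": 0,"wz": 0,"gripper": 0.6}
    - {"tx": 0,"ty": 0,"tz": 0,"wx": 0,"wy": 0,"wz": 0,"gripper": 0.6}
    - {"tx": 0,"ty": 0,"tz": 0,"wx": 0,"wy": 0,"wz": 0,"gripper": 0.6}
    - {"tx": 0,"ty": 0,"tz": 0,"wx": 0,"wy": 0,"wz": 0,"gripper": 0.6}

```text
time: 21.72
position: [0.524, -0.1661, 0.1383]
tool_rot: [2.17, 2.268, 0.003]
ft_force: [0.3, -0.5, 0.4]
grip_width: 0.599
grip_force: 0.0
```

```bash
python3 - <<'E'
from h import *
st(); w=cam("wrist"); cv2.imwrite("pics/w5.png",cv2.resize(w["color"],(800,600),interpolation=cv2.INTER_CUBIC))
np.save("w5.npy",w,allow_pickle=True)
E
```

```text
time 21.717
position [ 0.524 -0.166  0.138]
tool_rot [2.17  2.268 0.003]
ft_force [ 0.27  -0.52   0.421]
torque [-0.06   0.    -0.023]
grip_width 0.599
grip_force 0.0
joint_positions [-0.286  0.181  0.606  1.833 -0.113  1.159  0.401]
```

View pics/w5.png

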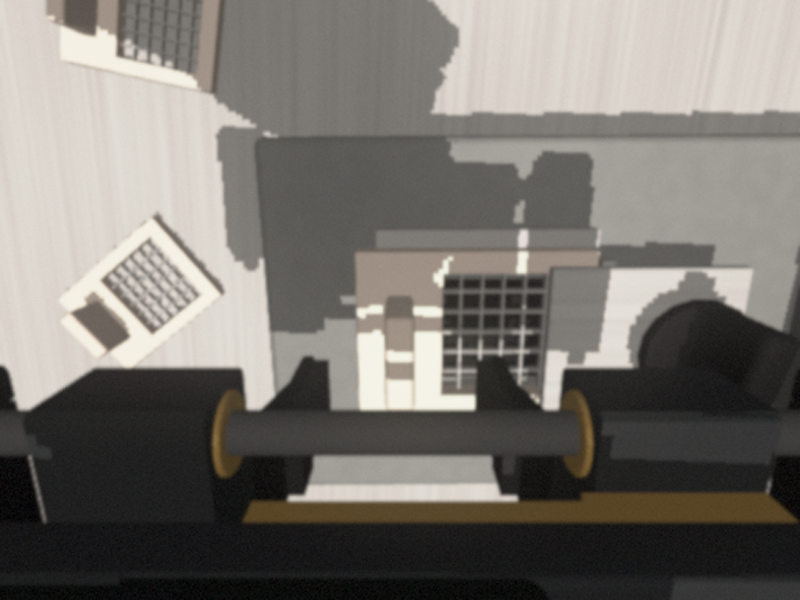

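The fingers (columns 328 and 478) straddle the tab (388–413) evenly, so I go down and close.

Emit:
jog_arm:
  increments:
    - {"tx": 0,"ty": -1,"tz": 20,"wx": 0,"wy": 0,"wz": 0,"gripper": 0.6}
    - {"tx": 0,"ty": -1,"tz": 35,"wx": 0,"wy": 0,"wz": 0,"gripper": 0.6}
    - {"tx": 0,"ty": -1,"tz": 45,"wx": 0,"wy": 0,"wz": 0,"gripper": 0.6}
    - {"tx": 0,"ty": -1,"tz": 49,"wx": 0,"wy": 0,"wz": 0,"gripper": 0.4}
    - {"tx": 0,"ty": -1,"tz": 49,"wx": 0,"wy": 0,"wz": 0,"gripper": 0.3}
  grip_force: 12

```text
time: 22.18
position: [0.5214, -0.1657, 0.087]
tool_rot: [-2.171, -2.269, 0.001]
ft_force: [-0.8, -0.1, 0.5]
grip_width: 0.518
grip_force: 0.0
```

Emit:
jog_arm:
  increments:
    - {"tx": 0,"ty": 0,"tz": 0,"wx": 0,"wy": 0,"wz": 0,"gripper": 0.2}
    - {"tx": 0,"ty": 0,"tz": 0,"wx": 0,"wy": 0,"wz": 0,"gripper": 0}
    - {"tx": 0,"ty": 0,"tz": 0,"wx": 0,"wy": 0,"wz": 0,"gripper": 0}
    - {"tx": 0,"ty": 0,"tz": 0,"wx": 0,"wy": 0,"wz": 0,"gripper": 0}
    - {"tx": 0,"ty": 0,"tz": 0,"wx": 0,"wy": 0,"wz": 0,"gripper": 0}

```text
time: 22.6
position: [0.5222, -0.1659, 0.0881]
tool_rot: [2.172, 2.269, 0.001]
ft_force: [-0.3, -0.5, -0.8]
grip_width: 0.152
grip_force: 0.0
```

Emit:
jog_arm:
  increments:
    - {"tx": 0,"ty": 0,"tz": 0,"wx": 0,"wy": 0,"wz": 0,"gripper": 0}
    - {"tx": 0,"ty": 0,"tz": 0,"wx": 0,"wy": 0,"wz": 0,"gripper": 0}
    - {"tx": 0,"ty": 0,"tz": 0,"wx": 0,"wy": 0,"wz": 0,"gripper": 0}
    - {"tx": 0,"ty": 0,"tz": 0,"wx": 0,"wy": 0,"wz": 0,"gripper": 0}
    - {"tx": 0,"ty": 0,"tz": 0,"wx": 0,"wy": 0,"wz": 0,"gripper": 0}
  grip_force: 30

```text
time: 23.02
position: [0.5222, -0.1659, 0.088]
tool_rot: [2.172, 2.269, 0.001]
ft_force: [-0.7, 0.5, 4.0]
grip_width: 0.134
grip_force: 30.0
```

```bash
python3 t.py
```

```text
23.02 turn 1.345 tau [-0.022  0.084  0.056] gw 0.134 F [-0.7  0.5  4. ] j [-0.27  0.24  0.6   1.89 -0.15  1.06  0.43] [ 0.5222 -0.1659  0.088 ]
```

Emit:
jog_arm:
  increments:
    - {"tx": 0,"ty": -2,"tz": 0,"wx": 0,"wy": 0,"wz": 0,"gripper": 0}
    - {"tx": 0,"ty": -4,"tz": 0,"wx": 0,"wy": 0,"wz": 0,"gripper": 0}
    - {"tx": 0,"ty": -6,"tz": 0,"wx": 0,"wy": 0,"wz": 0,"gripper": 0}
    - {"tx": 0,"ty": -8,"tz": 0,"wx": 0,"wy": 0,"wz": 0,"gripper": 0}
    - {"tx": 0,"ty": -10,"tz": 0,"wx": 0,"wy": 0,"wz": 0,"gripper": 0}

```text
time: 23.43
position: [0.5125, -0.1663, 0.0881]
tool_rot: [2.171, 2.269, 0.002]
ft_force: [1.8, -1.1, 0.1]
grip_width: 0.137
grip_force: 30.0
```

```bash
python3 t.py
```

```text
23.43 turn 1.345 tau [-0.204 -0.019  0.028] gw 0.137 F [ 1.8 -1.1  0.1] j [-0.27  0.22  0.6   1.91 -0.14  1.06  0.43] [ 0.5125 -0.1663  0.0881]
```

Emit:
jog_arm:
  increments:
    - {"tx": 0,"ty": -5,"tz": 0,"wx": 0,"wy": 0,"wz": 0,"gripper": 0}
    - {"tx": 0,"ty": -10,"tz": 0,"wx": 0,"wy": 0,"wz": 0,"gripper": 0}
    - {"tx": 0,"ty": -15,"tz": 0,"wx": 0,"wy": 0,"wz": 0,"gripper": 0}
    - {"tx": 0,"ty": -20,"tz": 0,"wx": 0,"wy": 0,"wz": 0,"gripper": 0}
    - {"tx": 0,"ty": -25,"tz": 0,"wx": 0,"wy": 0,"wz": 0,"gripper": 0}

```text
time: 23.85
position: [0.487, -0.1675, 0.088]
tool_rot: [2.171, 2.269, 0.002]
ft_force: [4.5, 1.4, 15.9]
grip_width: 0.135
grip_force: 30.0
```

Emit:
jog_arm:
  increments:
    - {"tx": 0,"ty": -5,"tz": 0,"wx": 0,"wy": 0,"wz": 0,"gripper": 0}
    - {"tx": 0,"ty": -10,"tz": 0,"wx": 0,"wy": 0,"wz": 0,"gripper": 0}
    - {"tx": 0,"ty": -15,"tz": 0,"wx": 0,"wy": 0,"wz": 0,"gripper": 0}
    - {"tx": 0,"ty": -17,"tz": 0,"wx": 0,"wy": 0,"wz": 0,"gripper": 0}
    - {"tx": 0,"ty": -17,"tz": 0,"wx": 0,"wy": 0,"wz": 0,"gripper": 0}

```text
time: 24.27
position: [0.4692, -0.1684, 0.088]
tool_rot: [-2.172, -2.269, -0.001]
ft_force: [1.9, -0.8, 8.0]
grip_width: 0.134
grip_force: 30.0
```

Emit:
jog_arm:
  increments:
    - {"tx": 0,"ty": 0,"tz": -3,"wx": 0,"wy": 0,"wz": 0,"gripper": 0}
    - {"tx": 0,"ty": 0,"tz": -7,"wx": 0,"wy": 0,"wz": 0,"gripper": 0}
    - {"tx": 0,"ty": 0,"tz": -12,"wx": 0,"wy": 0,"wz": 0,"gripper": 0}
    - {"tx": 0,"ty": 0,"tz": -18,"wx": 0,"wy": 0,"wz": 0,"gripper": 0}
    - {"tx": 0,"ty": 0,"tz": -25,"wx": 0,"wy": 0,"wz": 0,"gripper": 0}

```text
time: 24.68
position: [0.4687, -0.1681, 0.1123]
tool_rot: [-2.171, -2.268, 0.002]
ft_force: [-0.7, -0.4, -2.1]
grip_width: 0.135
grip_force: 30.0
```

```bash
python3 t.py; python3 - <<'E'
from h import *
a=cam("top")
c=[atz(a,*uv,.03)[:2] for uv in ((187,145),(230,137),(244,198),(201,207))]
print(np.mean(c,0))
for d in vision.spot_in("top","tray")[:1]: print(d)
E
```

```text
24.68 turn 1.346 tau [-0.081  0.064 -0.032] gw 0.135 F [-0.7 -0.4 -2.1] j [-0.29  0.09  0.61  1.97 -0.06  1.1   0.39] [ 0.4687 -0.1681  0.1123]
[0.57583585 0.15646546]
{'bbox': [188.1, 133.8, 244.9, 204.6], 'conf': 0.64}
```

Emit:
jog_arm:
  increments:
    - {"tx": 8,"ty": 2,"tz": -20,"wx": 0,"wy": 0,"wz": 0,"gripper": 0}
    - {"tx": 30,"ty": 8,"tz": -38,"wx": 0,"wy": 0,"wz": 0,"gripper": 0}
    - {"tx": 60,"ty": 17,"tz": -40,"wx": 0,"wy": 0,"wz": 0,"gripper": 0}
    - {"tx": 90,"ty": 25,"tz": -40,"wx": 0,"wy": 0,"wz": 0,"gripper": 0}
    - {"tx": 120,"ty": 33,"tz": -40,"wx": 0,"wy": 0,"wz": 0,"gripper": 0}

```text
time: 25.2
position: [0.4979, -0.0456, 0.1532]
tool_rot: [2.173, 2.269, 0.002]
ft_force: [1.2, -0.6, -3.1]
grip_width: 0.134
grip_force: 30.0
```

Emit:
jog_arm:
  increments:
    - {"tx": 30,"ty": 8,"tz": 0,"wx": 0,"wy": 0,"wz": 0,"gripper": 0}
    - {"tx": 60,"ty": 17,"tz": 0,"wx": 0,"wy": 0,"wz": 0,"gripper": 0}
    - {"tx": 90,"ty": 25,"tz": 0,"wx": 0,"wy": 0,"wz": 0,"gripper": 0}
    - {"tx": 120,"ty": 33,"tz": 0,"wx": 0,"wy": 0,"wz": 0,"gripper": 0}
    - {"tx": 150,"ty": 42,"tz": 0,"wx": 0,"wy": 0,"wz": 0,"gripper": 0}

```text
time: 25.62
position: [0.5327, 0.1064, 0.1524]
tool_rot: [-2.172, -2.27, 0.001]
ft_force: [-0.0, -0.7, -2.6]
grip_width: 0.135
grip_force: 30.0
```

Emit:
jog_arm:
  increments:
    - {"tx": 25,"ty": 7,"tz": 0,"wx": 0,"wy": 0,"wz": -0.05,"gripper": 0}
    - {"tx": 38,"ty": 11,"tz": 0,"wx": 0,"wy": 0,"wz": -0.1,"gripper": 0}
    - {"tx": 43,"ty": 12,"tz": 0,"wx": 0,"wy": 0,"wz": -0.15,"gripper": 0}
    - {"tx": 43,"ty": 12,"tz": 0,"wx": 0,"wy": 0,"wz": -0.175,"gripper": 0}
    - {"tx": 43,"ty": 12,"tz": 0,"wx": 0,"wy": 0,"wz": -0.175,"gripper": 0}

```text
time: 26.03
position: [0.5427, 0.1481, 0.1522]
tool_rot: [-1.964, -2.452, 0.002]
ft_force: [-0.0, -0.3, -2.5]
grip_width: 0.136
grip_force: 30.0
```

```bash
python3 t.py; python3 - <<'E'
from h import *
w=cam("wrist"); cv2.imwrite("pics/w6.png",w["color"]); np.save("w6.npy",w,allow_pickle=True)
E
```

```text
26.03 turn 1.169 tau [-0.132  0.105 -0.035] gw 0.136 F [-0.  -0.3 -2.5] j [-0.61  0.18  0.33  1.77 -0.06  1.19 -0.04] [0.5427 0.1481 0.1522]
```

View pics/w6.png

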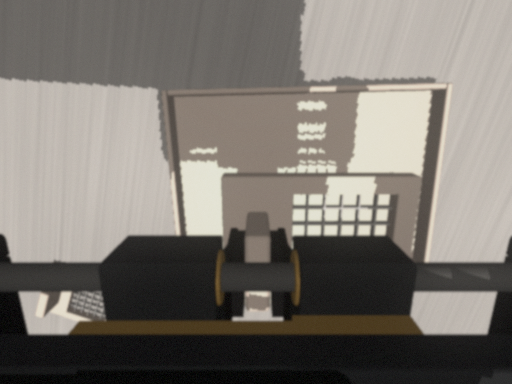

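The cassette is held level above the tray. The tray's inner edges are at columns 175–435 and the frame at 222–420, well inside, so I lower it.

Emit:
jog_arm:
  increments:
    - {"tx": 0,"ty": 0,"tz": 25,"wx": 0,"wy": 0,"wz": 0,"gripper": 0}
    - {"tx": 0,"ty": 0,"tz": 50,"wx": 0,"wy": 0,"wz": 0,"gripper": 0}
    - {"tx": 0,"ty": 0,"tz": 75,"wx": 0,"wy": 0,"wz": 0,"gripper": 0}
    - {"tx": 0,"ty": 0,"tz": 95,"wx": 0,"wy": 0,"wz": 0,"gripper": 0}
    - {"tx": 0,"ty": 0,"tz": 110,"wx": 0,"wy": 0,"wz": 0,"gripper": 0}

```text
time: 26.5
position: [0.5419, 0.1465, 0.0407]
tool_rot: [-1.969, -2.447, 0.004]
ft_force: [0.0, -0.4, -2.1]
grip_width: 0.134
grip_force: 30.0
```

Emit:
jog_arm:
  increments:
    - {"tx": 0,"ty": 0,"tz": 3,"wx": 0,"wy": 0,"wz": 0,"gripper": 0}
    - {"tx": 0,"ty": 0,"tz": 6,"wx": 0,"wy": 0,"wz": 0,"gripper": 0}
    - {"tx": 0,"ty": 0,"tz": 9,"wx": 0,"wy": 0,"wz": 0,"gripper": 0}
    - {"tx": 0,"ty": 0,"tz": 11,"wx": 0,"wy": 0,"wz": 0,"gripper": 0}
    - {"tx": 0,"ty": 0,"tz": 13,"wx": 0,"wy": 0,"wz": 0,"gripper": 0}

```text
time: 26.92
position: [0.5439, 0.1485, 0.0306]
tool_rot: [1.965, 2.45, 0.003]
ft_force: [-0.0, -0.5, -2.4]
grip_width: 0.138
grip_force: 30.0
```

Emit:
jog_arm:
  increments:
    - {"tx": 0,"ty": 0,"tz": 1,"wx": 0,"wy": 0,"wz": 0,"gripper": 0}
    - {"tx": 0,"ty": 0,"tz": 2.5,"wx": 0,"wy": 0,"wz": 0,"gripper": 0}
    - {"tx": 0,"ty": 0,"tz": 4,"wx": 0,"wy": 0,"wz": 0,"gripper": 0}
    - {"tx": 0,"ty": 0,"tz": 5,"wx": 0,"wy": 0,"wz": 0,"gripper": 0}
    - {"tx": 0,"ty": 0,"tz": 5.5,"wx": 0,"wy": 0,"wz": 0,"gripper": 0}

```text
time: 27.33
position: [0.543, 0.1484, 0.024]
tool_rot: [-1.965, -2.451, -0.0]
ft_force: [0.2, -0.4, -2.7]
grip_width: 0.138
grip_force: 30.0
```

Emit:
jog_arm:
  increments:
    - {"tx": 0,"ty": 0,"tz": 0.5,"wx": 0,"wy": 0,"wz": 0,"gripper": 0}
    - {"tx": 0,"ty": 0,"tz": 1,"wx": 0,"wy": 0,"wz": 0,"gripper": 0}
    - {"tx": 0,"ty": 0,"tz": 1.5,"wx": 0,"wy": 0,"wz": 0,"gripper": 0}
    - {"tx": 0,"ty": 0,"tz": 1.5,"wx": 0,"wy": 0,"wz": 0,"gripper": 0}
    - {"tx": 0,"ty": 0,"tz": 1.5,"wx": 0,"wy": 0,"wz": 0,"gripper": 0}

```text
time: 27.75
position: [0.5431, 0.1484, 0.023]
tool_rot: [-1.965, -2.451, -0.0]
ft_force: [-2.1, -0.9, 3.2]
grip_width: 0.135
grip_force: 30.0
```

Contact is felt: the vertical force went from -2.5 N to +3.2 N. Releasing and rising.

Emit:
jog_arm:
  increments:
    - {"tx": 0,"ty": 0,"tz": 0,"wx": 0,"wy": 0,"wz": 0,"gripper": 0.5}
    - {"tx": 0,"ty": 0,"tz": 0,"wx": 0,"wy": 0,"wz": 0,"gripper": 0.5}
    - {"tx": 0,"ty": 0,"tz": 0,"wx": 0,"wy": 0,"wz": 0,"gripper": 0.5}
    - {"tx": 0,"ty": 0,"tz": 0,"wx": 0,"wy": 0,"wz": 0,"gripper": 0.5}
    - {"tx": 0,"ty": 0,"tz": 0,"wx": 0,"wy": 0,"wz": 0,"gripper": 0.5}

```text
time: 28.17
position: [0.5431, 0.1484, 0.0226]
tool_rot: [1.965, 2.451, 0.0]
ft_force: [-0.2, -0.6, -0.3]
grip_width: 0.425
grip_force: 0.0
```

Emit:
jog_arm:
  increments:
    - {"tx": 0,"ty": 0,"tz": -5,"wx": 0,"wy": 0,"wz": 0,"gripper": 0.5}
    - {"tx": 0,"ty": 0,"tz": -20,"wx": 0,"wy": 0,"wz": 0,"gripper": 0.5}
    - {"tx": 0,"ty": 0,"tz": -50,"wx": 0,"wy": 0,"wz": 0,"gripper": 0.5}
    - {"tx": 0,"ty": 0,"tz": -85,"wx": 0,"wy": 0,"wz": 0,"gripper": 0.5}
    - {"tx": 0,"ty": 0,"tz": -120,"wx": 0,"wy": 0,"wz": 0,"gripper": 0.5}

```text
time: 28.58
position: [0.5425, 0.148, 0.1438]
tool_rot: [-1.965, -2.45, 0.002]
ft_force: [-0.1, 0.7, -0.2]
grip_width: 0.495
grip_force: 0.0
```

Emit:
jog_arm:
  increments:
    - {"tx": 0,"ty": 0,"tz": -30,"wx": 0,"wy": 0,"wz": 0,"gripper": 0.5}
    - {"tx": 0,"ty": 0,"tz": -60,"wx": 0,"wy": 0,"wz": 0,"gripper": 0.5}
    - {"tx": 0,"ty": 0,"tz": -80,"wx": 0,"wy": 0,"wz": 0,"gripper": 0.5}
    - {"tx": 0,"ty": 0,"tz": -80,"wx": 0,"wy": 0,"wz": 0,"gripper": 0.5}
    - {"tx": 0,"ty": 0,"tz": -80,"wx": 0,"wy": 0,"wz": 0,"gripper": 0.5}

```text
time: 29.0
position: [0.5438, 0.1486, 0.2243]
tool_rot: [1.964, 2.45, 0.005]
ft_force: [0.3, 0.4, -0.0]
grip_width: 0.5
grip_force: 0.0
```

```bash
python3 t.py; python3 - <<'E'
from h import *
w=cam("wrist"); s=cam("scene"); cv2.imwrite("pics/w7.png",np.vstack([cv2.resize(w["color"],(400,300)),cv2.resize(s["color"][120:330,150:430],(400,300))]))
E
```

```text
29.0 turn 1.17 tau [-0.075  0.099  0.015] gw 0.5 F [ 0.3  0.4 -0. ] j [-0.62  0.13  0.34  1.68 -0.05  1.33 -0.06] [0.5438 0.1486 0.2243]
```

View pics/w7.png

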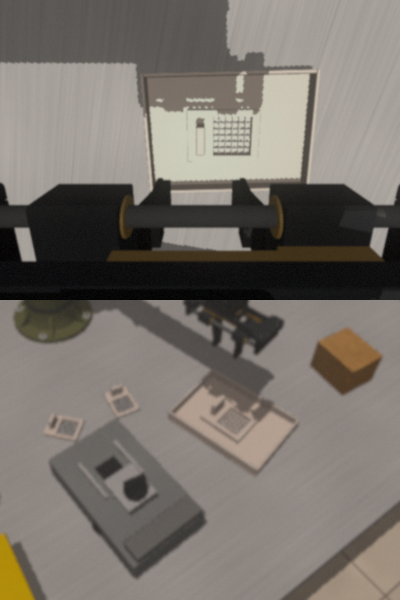

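The cassette lies flat and upright in the middle of the tray (wrist half of the view, about (222,135)). The cutter is empty under its raised plate, the look-alikes are where they were, and the gripper is clear.

```bash
python3 -c "
from h import *
print(ctrl.close_job())"
```

```text
the job is handed in; nothing more can be done
None
```

The job is handed in: I turned the knob clockwise about 0.77 turn to its stop (peak reading 0.66 N m), drew the cassette out by its tab, and set it down flat and upright in the tray, with the arm clear at 29 s of the 72 s allowed.

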